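# Pack the sleeve nuts of a stripped engine

## Task

Pack the loose hex sleeve nuts away: free the top cup from the nested stack of grey twist-lock cups by turning it about an eighth of a turn anticlockwise (seen from above) as you ease it up, never by pulling it straight out of its lock, and stand it upright in the open steel case. Put every small hex nut that stands on the bench into that cup, and when all are in, shut the lid of the case completely. Leave the other engine parts and tools on the bench where they are.

Things in the scene. Friction and masses are not known exactly. Their poses are not given: they have to be found in the camera images.
- cup_c (a point): Top cup of the stack, loose, grey plastic, 66 mm tall, about 130 g; this point is on its axis half-way up, z up. Round foot 44 mm across and 20 mm high; above it a straight collar, 66 mm outside, 60 mm inside, from 20 to 66 mm above the underside, inner floor 23 mm above the underside. Grip the collar across its outside from above; nested, the whole collar stands free above the cup below.
- cup_rim (a point): Centre of the top cup's mouth, 33 mm above cup_c, same axes. Two tabs 15 mm wide reach 6 mm inward at the rim, near its +x and -x sides (4 degrees anticlockwise of them), leaving 48 mm open between them; elsewhere the mouth is 60 mm wide.
- cup_foot (a point): Centre of the top cup's underside. Two lugs on the foot, at +x and -x, start under the tabs of the cup below, with 2 mm of upward play; a stop blocks clockwise turning. Turned 35 to 140 degrees anticlockwise (from above) from its start, the lugs are clear and the cup lifts freely; 50 degrees is a good turn and takes almost no force. The foot leaves the cup below after 20 mm of lift.
- stack: Rest of the stack: two like cups, 66 mm across, clamped on a square steel foot (105 mm) screwed to the bench, not movable. Origin under its centre at bench height, z up; its upper rim is 120 mm above the bench. The top cup starts with its underside 100 mm and its rim 166 mm above the bench, its x axis along this x axis to within 3 degrees.
- case_in (a point): Open grey steel case fixed to the bench; this point is the centre of its inner floor, 5 mm above the bench. Inside 160 mm along its x, 170 mm along its y, walls 5 mm thick, rim 78 mm above the bench. The lid is hinged along its +x rim (which faces the robot's right, -y, to within 13 degrees).
- lid (a joint): Lid of the case, angle in rad: 0 = fully shut, 1.57 = upright; it starts open at 1.5 to 1.8. A stiff friction hinge holds it wherever it is left; about 3 N at the free edge moves it. It closes towards the robot's left, so it can be pushed over and down from its outer face.
- lid_hinge (a point): Point on the lid's hinge line, half-way along it, 78.5 mm above the bench. Its axes turn with the lid: the lid is a plate 6 mm thick that reaches 170 mm from here along its -x, 180 mm wide along y, its outer (upper) face 6 mm out along its +z.
- lid_handle (a point): Centre of the black round knob (28 mm across) on the lid's outer face, 140 mm from the hinge line and half-way along the lid; the knob's end is 43 mm out from the face.
- nut1_c (a point): Steel hex sleeve nut, 18 mm across flats (its +x and -x sides are flats), 21 mm across corners, 20 mm tall, 30 g, starting upright on the bench; this point is its centre, 10 mm up, z along its bore. Between 4 and 6 such nuts are present.
- nut2_c (a point): Steel hex sleeve nut, 18 mm across flats (its +x and -x sides are flats), 21 mm across corners, 20 mm tall, 30 g, starting upright on the bench; this point is its centre, 10 mm up, z along its bore. Between 4 and 6 such nuts are present.
- nut3_c (a point): Steel hex sleeve nut, 18 mm across flats (its +x and -x sides are flats), 21 mm across corners, 20 mm tall, 30 g, starting upright on the bench; this point is its centre, 10 mm up, z along its bore. Between 4 and 6 such nuts are present.
- nut4_c (a point): Steel hex sleeve nut, 18 mm across flats (its +x and -x sides are flats), 21 mm across corners, 20 mm tall, 30 g, starting upright on the bench; this point is its centre, 10 mm up, z along its bore. Between 4 and 6 such nuts are present.
- nut5_c (a point): Steel hex sleeve nut, 18 mm across flats (its +x and -x sides are flats), 21 mm across corners, 20 mm tall, 30 g, starting upright on the bench; this point is its centre, 10 mm up, z along its bore. Between 4 and 6 such nuts are present.
- nut6_c (a point): Steel hex sleeve nut, 18 mm across flats (its +x and -x sides are flats), 21 mm across corners, 20 mm tall, 30 g, starting upright on the bench; this point is its centre, 10 mm up, z along its bore. Between 4 and 6 such nuts are present.
- gear: Bystander, loose: small dark spur gear lying flat, 54 mm across, 19 mm high over its hub; origin under its middle. To be left where it is.
- bearing: Bystander, loose: plain steel bearing ring lying flat, 44 mm across, 14 mm high, open bore 22 mm; origin under its middle. To be left where it is.
- piston: Bystander, loose: aluminium piston standing, 62 mm across, 56 mm high; origin under its middle. To be left where it is.
- jar: Bystander, loose: closed white jar, 64 mm across, 75 mm high; origin under its middle. To be left where it is.
- conrod: Bystander, loose: dark steel connecting rod lying flat, about 130 mm long, 42 mm wide, 16 mm high; origin under its middle. To be left where it is.
- screwdriver: Bystander, loose: screwdriver lying on the bench, handle to its -x; origin under its middle. To be left where it is.

How it is judged (in metres and radians):
On the way, in this order (a step that is already met when the one before it is completed fails the run):
1. the top cup is off the stack ((z of cup_c in the frame of stack above 0.165 m or horizontal distance between cup_c and stack above 0.08 m)), for 0.1 s.
2. the cup stands upright in the case with every nut in it (x of cup_c in the frame of case_in between -0.075 and 0.075 m and y of cup_c in the frame of case_in between -0.08 and 0.08 m and z of cup_c in the frame of case_in between 0.028 and 0.04 m and angle between cup_c's own z axis and vertical below 0.12 rad and horizontal distance between each of nut1_c, nut2_c, nut3_c, nut4_c, nut5_c, nut6_c and cup_c below 0.031 m and z of nut1_c in the frame of cup_c between -0.006 and 0.033 m and z of nut2_c in the frame of cup_c between -0.006 and 0.033 m and z of nut3_c in the frame of cup_c between -0.006 and 0.033 m and z of nut4_c in the frame of cup_c between -0.006 and 0.033 m and z of nut5_c in the frame of cup_c between -0.006 and 0.033 m and z of nut6_c in the frame of cup_c between -0.006 and 0.033 m), for 0.2 s.
At the end, for the whole second after the job is handed in: the cup stands upright (within 7 degrees) on the floor of the case, every nut that was on the bench lies in the cup with its centre below the cup's rim, and the lid is shut to within 3 degrees (all of step 2 and value of joint lid below 0.05 rad); the robot touches nothing.
It fails at once if the cup is pulled straight up through its lock without being twisted (horizontal distance between cup_c and stack below 0.02 m and z of cup_c in the frame of stack between 0.14 and 0.147 m and angle between the x axis of cup_c and the x axis of stack, either way round below 0.35 rad).
It fails at once if a bystander is moved more than 30 mm (distance of any of gear, bearing, piston, jar, conrod, screwdriver from where it was at the start of the episode above 0.03 m).
Of nut1, nut2, nut3, nut4, nut5, nut6 only 4 to 6 are there at a start; the rules pass over those that are not, and their reading is None.
At some moment in a run one of nut1, nut2, nut3, nut4, nut5, nut6 may be knocked a few centimetres aside while the robot is not near it.
It also fails if it takes over 210 s, if anything falls off the work surface, if the arm or the gripper's body presses on something with over 40 N, if the wrist force passes 120 N, or if a joint passes its speed limit or range.

## Robot

A 6-joint arm with a two-finger parallel gripper is mounted at the origin on the work surface. World frame = base frame: x ahead of the robot, y to its left, z up, the work surface at z = 0. Lengths are in mm, angles in degrees, forces in N, time in s.
With the tool pointing down it reaches from about 300 to 850 mm from the base axis. Payload 4.2 kg.
Tool frame: the origin (TCP) lies at the centre of the arm's flange, where the gripper is bolted on; the fingertips stand 191 mm ahead of it and the grasp point (between the pads) lies 172 mm ahead of it; z points along the fingers, y is the direction in which the jaws open and shut (so a half turn about z gives the same grasp; the last joint's range is limited). The gripper opens to 91 mm and grips with 3 to 60 N. Pads are 32 mm wide; open, the fingers measure 118 mm over their backs; the gripper's body (76 mm by 178 mm) begins 60 mm behind the grasp point.
Start: joints at [63.197, 18.312, 89.639, -0, 72.044, -1.146], TCP at [248.962, 518.306, 404.776] pointing down, gripper open.
Joint ranges: [-177.97, 177.97], [-48.28, 115.42], [12.27, 149.76], [-77.06, 257.06], [2.81, 150.46], [-146.56, 146.56]. Speed limits (degrees/s): [147.25, 147.25, 180, 180, 180, 180].

## Interface

Orientations are given as [roll, pitch, yaw] about the fixed x, y, z axes, in that order (R = Rz(yaw) Ry(pitch) Rx(roll)).
In Python, from workcell import status, vision, ticket gives the robot as it stands.
- The arm moves only by the shell command python3 -m jog 'ROWS' [FORCE]. ROWS is JSON, a list of rows, each a list of 7 numbers: the finger opening in m, from 0 to 0.0912, then the shift along the tool's x, y, z in m, then the turn, a rotation vector about the tool's x, y, z in rad. A call has 1 to 12 rows; each row shifts and turns the commanded pose from where the row before left it, along the tool's axes as they then stand; what a row does not reach is not made up. A row lasts 1/8 s, in which the tool goes at most 62.5 mm and 10.7 degrees, less where a joint would pass 70% of its speed; a pose out of reach is approached as far as the arm can. A call with a gripper value outside its range is refused whole. The fingers move at their own pace and stop on an object; FORCE is the grip in N (left out, the last holds). Time passes only in rows, so rows that do not move let the fingers close. It gives the time, the measured TCP pose, the force and the opening at its end, in the units of the state.
- status.state(): the state, without advancing time (a new reading comes with each control period).
- vision.grab_frame(name): name is "side" or "top"; returns a dict with "color" (420x560x3 uint8, blue, green, red), "depth" (420x560 float32, mm along the optical axis (not along the pixel's ray), 0 where there is no reading), "fov_y" (degrees; the focal length in pixels is half the picture's height over the tangent of half this angle, whatever the lens; pixels are square), "cx", "cy" (the principal point, pixels), "pose" (4x4, takes a point from camera to world coordinates). Camera axes: x right, y down, z forward; pixel columns grow to the right and rows downward; lengths in mm; the calibration is good to about 2 mm. A picture is of the moment at which its call begins.
- ticket.job_done(): hands the job in, once; it reports no verdict.
Trained networks look in the newest picture that a camera, given by its name, has taken for a name from the list of things; names that differ only in an ending like _2 or _b are one class to them, and where a whole thing is asked for, a point or a joint stands for the part that bears it (a point fixed in the world has none). Each returns a list of dicts, best first, with "p" (0 to 1); they miss things now and then, are a little off and sometimes report something else, mostly with a low value. They report only what shows in the picture. A call takes as long as a camera call.
- vision.find_in(camera, label): "location" ([x, y, z] in mm, in world coordinates, good to about 4 mm: the middle of the surface that is visible of it).
- vision.silhouettes(camera, label): "pixels" (420x560 bool, what is visible of it).
The state is a dict: "time_s": time; "qpos": joint angles; "qvel": joint speeds; "effort": joint torques, N m; "ee_pos": TCP position; "ee_rot": TCP orientation; "force": force on the tool from outside, world axes, zero at the start; "torque": the same for the moment, N m; "gripper_width": finger opening in mm.
Only numpy, scipy, OpenCV 4.12 (cv2) and the standard library are available. Lean on these libraries where they do the work, as an engineer would, in place of code of your own. Each camera call takes 0.05 s, during which the arm holds its last target.

## Working session

There is one attempt and no reset: what is moved stays moved. The work goes in short steps, Python scripts to look and compute and a shell command to move; the robot and the scene stay as the last step left them, time stands still between calls to the robot, and variables do not carry over. Pictures are saved under pics/ and viewed, and the job is handed in when it is done.

```bash
ls; mkdir -p pics
python3 - <<'E'
from workcell import status, vision
import cv2
print(status.state())
for n in ("top","side"):
    f=vision.grab_frame(n); cv2.imwrite(f"pics/{n}0.png",f["color"]); print(n,f["fov_y"],f["cx"],f["cy"],f["pose"])
E
```

```text
pics
{'time_s': 0.0, 'qpos': array([ 6.31973549e+01,  1.83511642e+01,  8.97047050e+01, -2.96776774e-03,
        7.20431325e+01, -1.14812419e+00]), 'qvel': array([ 0.04413093, -0.02588636,  0.01570377, -0.06932695,  0.04018178,
        0.04818361]), 'effort': array([-1.22574693e-03, -4.12453866e+01, -2.31970024e+01,  7.25435000e-02,
        4.56866424e-02, -1.18841376e-04]), 'ee_pos': array([248.89670412, 518.16286315, 403.93629393]), 'ee_rot': array([-1.79900962e+02,  8.37334713e-04,  1.54346397e+02]), 'force': array([ 0.84966536, -0.01396576,  0.66242841]), 'torque': array([-0.0453773 ,  0.03769606, -0.04192281]), 'gripper_width': 91.19100243602507}
top 42.65996277564827 279.1011842482604 216.76142972202535 [[ 7.20236975e-02 -9.73893435e-01  2.15276949e-01  2.91615145e+02]
 [-9.97402456e-01 -7.01174692e-02  1.64888525e-02  4.12252638e+01]
 [-9.63710393e-04 -2.15905345e-01 -9.76413823e-01  1.36006231e+03]
 [ 0.00000000e+00  0.00000000e+00  0.00000000e+00  1.00000000e+00]]
side 42.23784750521902 277.4397845891139 208.28455552425248 [[ 9.01905112e-01 -2.77764747e-01  3.30777741e-01  8.54990658e+01]
 [-4.31893677e-01 -5.69443280e-01  6.99429912e-01 -9.40055965e+02]
 [-5.91781028e-03 -7.73680229e-01 -6.33548643e-01  1.02012149e+03]
 [ 0.00000000e+00  0.00000000e+00  0.00000000e+00  1.00000000e+00]]
```

View pics/top0.png

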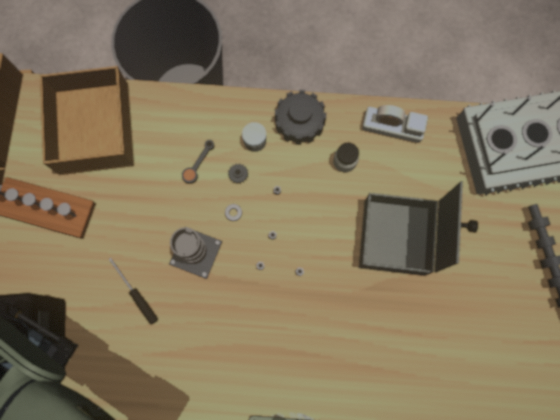

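View pics/side0.png

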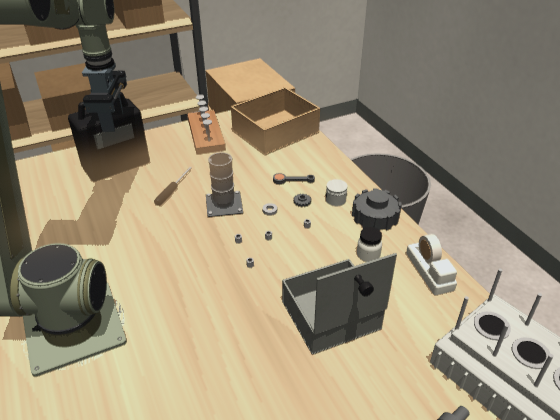

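```bash
cat > h.py <<'E'
import numpy as np, cv2
from workcell import status, vision
def K(f):
    fl=f["color"].shape[0]/2/np.tan(np.radians(f["fov_y"])/2); return fl,f["cx"],f["cy"]
def cloud(f):
    fl,cx,cy=K(f); d=f["depth"].astype(float); v,u=np.mgrid[:d.shape[0],:d.shape[1]]
    P=np.stack([(u-cx)/fl*d,(v-cy)/fl*d,d],-1); T=f["pose"]; W=P@T[:3,:3].T+T[:3,3]; W[d==0]=np.nan; return W
def ray(f,u,v,z):
    fl,cx,cy=K(f); T=f["pose"]; r=T[:3,:3]@np.array([(u-cx)/fl,(v-cy)/fl,1]); o=T[:3,3]; return o+r*(z-o[2])/r[2]
def proj(f,p):
    fl,cx,cy=K(f); T=f["pose"]; q=T[:3,:3].T@(np.asarray(p,float)-T[:3,3]); return q[0]/q[2]*fl+cx,q[1]/q[2]*fl+cy
E
python3 - <<'E'
from h import *
np.set_printoptions(precision=1,suppress=True)
for c in("top","side"):
    f=vision.grab_frame(c); W=cloud(f)
    for l in("nut1_c","cup_c","stack","lid","lid_handle","gear","bearing","piston","jar","conrod","screwdriver"):
        for r in vision.find_in(c,l): 
            if r["p"]>.15: print(c,l,round(r["p"],2),np.array(r["location"]),np.array(proj(f,r["location"])))
E
```

```text
top cup_c 0.63 [484.6 273.9 119.5] [186.2 244. ]
top stack 0.67 [462.  249.4  11.1] [202.2 260.6]
top lid 0.87 [ 553.3 -315.4  193.9] [449.  226.7]
top lid_handle 0.73 [ 551.7 -320.1  186.8] [450.1 228.2]
top lid_handle 0.67 [457.6 102.4  23.2] [260.  265.9]
top gear 0.64 [697.4 177.4  12. ] [238.8 173.3]
top bearing 0.64 [590.3 180.7  13. ] [233.8 212.9]
top bearing 0.57 [655.5  77.2  21.6] [275.8 190.4]
top piston 0.71 [540.7  75.5  19. ] [273.2 234.3]
top piston 0.6 [791.4 143.7  58.9] [253.8 133.7]
top jar 0.86 [742.8 -96.   74.4] [347.1 156.1]
top conrod 0.84 [704.3 289.4  18. ] [196.1 167.1]
top conrod 0.28 [ 553.  -318.7  191.1] [450.1 227.2]
top screwdriver 0.77 [343.5 387.8  22.2] [140.7 303.7]
top screwdriver 0.41 [537.9  76.8  19.2] [272.6 235.4]
top screwdriver 0.33 [787.1 144.7  60.7] [253.2 135. ]
side nut1_c 0.52 [462.2  98.6  16. ] [239.8 237.8]
side cup_c 0.86 [485.7 261.2 146.1] [223.  165.9]
side cup_c 0.73 [ 740.4 -110.4   55.8] [369.4 243.7]
side cup_c 0.69 [469.9 246.5  12.7] [223.  207.3]
side stack 0.8 [468.2 245.3  13. ] [222.6 207.6]
side stack 0.58 [483.5 259.  146.7] [222.6 166.3]
side lid 0.59 [ 546.4 -320.2  177.5] [351.7 291.3]
side lid_handle 0.71 [ 547.1 -321.5  176.6] [352.3 291.9]
side gear 0.72 [694.6 173.9  12.3] [302.4 200.3]
side piston 0.83 [785.6 125.1  45.2] [337.9 192.3]
side jar 0.95 [ 740.3 -111.8   53.2] [369.5 244.8]
side conrod 0.87 [708.9 287.4  13.9] [289.6 178.4]
side conrod 0.34 [785.5 121.4  46.1] [338.5 192.8]
side screwdriver 0.72 [341.7 377.8  21.1] [167.3 192.1]
```

Run:
```python
from h import *
for c,(x0,x1,y0,y1) in dict(top=(160,320,160,290),side=(190,330,140,280)).items():
    f=vision.grab_frame(c); im=f["color"][y0:y1,x0:x1]; cv2.imwrite(f"pics/{c}1.png",cv2.resize(im,None,fx=4,fy=4,interpolation=cv2.INTER_CUBIC))
f=vision.grab_frame("top"); im=f["color"][170:300,340:500]; cv2.imwrite("pics/case1.png",cv2.resize(im,None,fx=4,fy=4,interpolation=cv2.INTER_CUBIC))
```

```text
(no output)
```

View pics/top1.png

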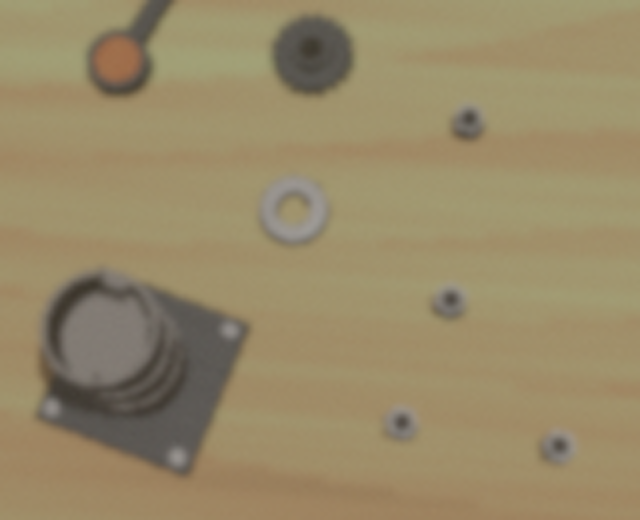

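View pics/side1.png

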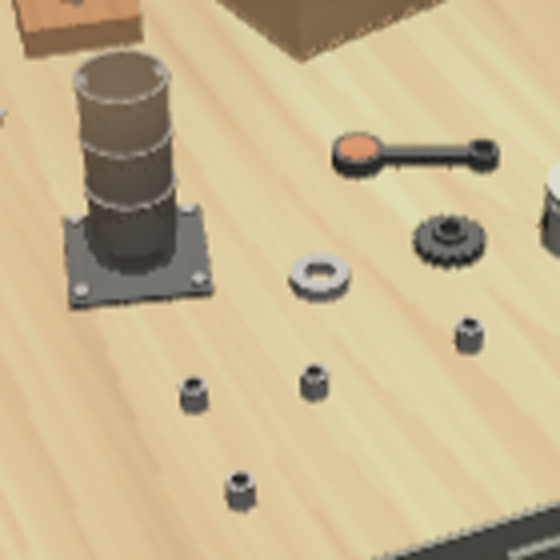

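View pics/case1.png

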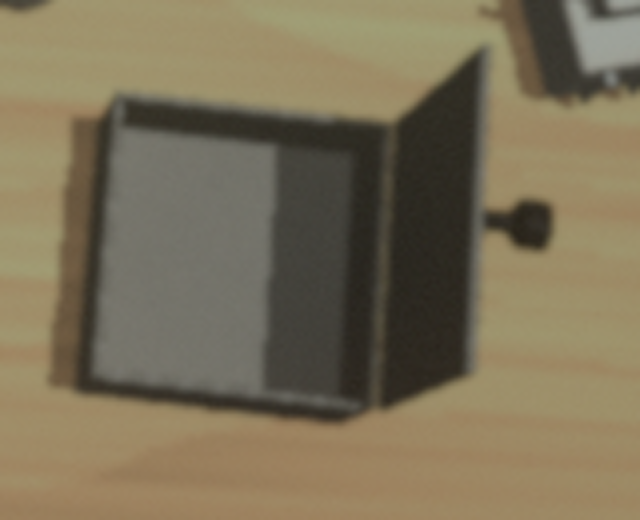

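Run:
```python
from h import *
from scipy.optimize import least_squares
np.set_printoptions(precision=1,suppress=True)
for c in("top","side"):
    f=vision.grab_frame(c); W=cloud(f)
    m=(abs(W[...,0]-485)<60)&(abs(W[...,1]-265)<60)
    for z0,z1 in((155,180),(110,128)):
        P=W[m&(W[...,2]>z0)&(W[...,2]<z1)]
        if len(P)<10: print(c,z0,len(P)); continue
        r=least_squares(lambda q:np.hypot(P[:,0]-q[0],P[:,1]-q[1])-33,P.mean(0)[:2],loss='soft_l1'); print(c,z0,len(P),P.mean(0),P.min(0),P.max(0),r.x,r.cost)
    # nuts: 
    fin=np.nan_to_num(W); 
    mk=((fin[...,2]>8)&(fin[...,2]<30)&(fin[...,0]>420)&(fin[...,0]<700)&(fin[...,1]>-30)&(fin[...,1]<140)).astype(np.uint8)
    n,lab,st,ce=cv2.connectedComponentsWithStats(mk)
    for i in range(1,n):
        if st[i,4]>=8: 
            P=W[lab==i]; print(c,"blob",ce[i],st[i,4],np.median(P,0),P.min(0),P.max(0))
```

```text
top 155 223 [484.4 270.9 165.3] [449.5 236.5 155. ] [516.5 303.5 172.9] [483.  268.6] 388.0210055856289
top 110 441 [485.1 269.4 123. ] [449.4 235.7 112.1] [513.2 299.5 128. ] [466.5 260.4] 4248.022537768342
top blob [277.2 189.5] 48 [658.8  74.1  20. ] [650.9  66.4   8.4] [668.8  82.5  26.9]
top blob [272.7 234.5] 51 [539.1  76.3  20. ] [531.   68.2   8.1] [551.5  86.1  26.2]
top blob [260.5 265.2] 51 [459.8 101.9  21.2] [451.2  92.5   8.1] [470.  113.2  28.1]
top blob [299.8 271.1] 51 [452.3   2.   19.4] [443.4  -6.3   8.4] [462.2  12.   28.3]
side 155 186 [481.  269.  162.5] [448.3 232.8 155.3] [515.5 304.4 169.9] [481.1 270.2] 337.2958184647464
side 110 126 [474.7 250.5 119.7] [447.7 233.2 110.5] [514.8 306.9 127.6] [481.9 272.7] 165.63295668793913
side blob [306.9 222.7] 48 [656.1  72.4  18.2] [646.2  63.2   8.4] [666.5  85.2  23.6]
side blob [268.1 234.3] 47 [536.5  75.5  19.4] [527.5  66.7   8.9] [548.1  88.8  23.4]
side blob [238.  237.5] 48 [457.   98.5  18.2] [447.9  91.7   8.1] [468.5 113.9  28.1]
side blob [249.6 261.4] 53 [450.2   0.5  18.7] [441.2  -6.2   8.1] [459.5  12.8  24.9]
```

```bash
cat >> h.py <<'E'
def draw(f,im,pts,s,x0,y0,col,closed=True):
    q=np.array([proj(f,p) for p in pts]); q=((q-[x0,y0]+.5)*s).astype(np.int32); cv2.polylines(im,[q],closed,col,1)
def crop(f,x0,x1,y0,y1,s): return cv2.resize(f["color"][y0:y1,x0:x1],None,fx=s,fy=s,interpolation=cv2.INTER_CUBIC)
def circ(x,y,z,r): return [(x+r*np.cos(t),y+r*np.sin(t),z) for t in np.linspace(0,2*np.pi,40,endpoint=False)]
E
python3 - <<'E'
from h import *
np.set_printoptions(precision=1,suppress=True)
for c,b in dict(top=(160,320,160,290),side=(190,330,140,280)).items():
    f=vision.grab_frame(c); im=crop(f,*b,4); W=cloud(f)
    draw(f,im,circ(482,269,166,33),4,b[0],b[2],(0,255,0))
    draw(f,im,circ(482,269,120,33),4,b[0],b[2],(255,255,0))
    for n in((658,74.5),(539,77),(459,102),(451.5,2)): draw(f,im,circ(*n,20,9.5),4,b[0],b[2],(0,0,255))
    cv2.imwrite(f"pics/ov_{c}.png",im)
    m=(W[...,2]>72)&(W[...,2]<84)&(W[...,0]>420)&(W[...,0]<680)&(W[...,1]>-320)&(W[...,1]<-100)
    P=W[m]; print(c,len(P)); r=cv2.minAreaRect(P[:,:2].astype(np.float32)); print(r, cv2.boxPoints(r))
    m=(W[...,2]>-2)&(W[...,2]<12)&(W[...,0]>450)&(W[...,0]<640)&(W[...,1]>-290)&(W[...,1]<-130)
E
```

```text
top 659
((559.319580078125, -235.3328094482422), (172.92169189453125, 181.06570434570312), 87.1741943359375) [[ 464.6 -317.2]
 [ 645.5 -326.2]
 [ 654.  -153.4]
 [ 473.2 -144.5]]
side 414
((557.1347045898438, -234.18685913085938), (177.89073181152344, 182.64837646484375), 87.40337371826172) [[ 461.9 -318.9]
 [ 644.3 -327.2]
 [ 652.4 -149.5]
 [ 469.9 -141.2]]
```

View pics/ov_top.png

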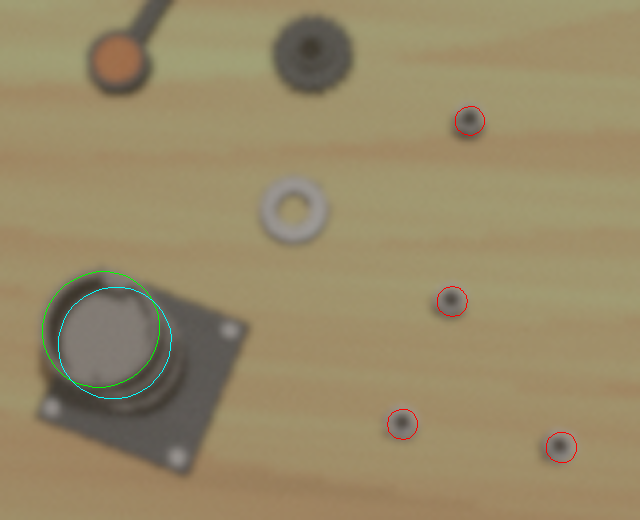

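View pics/ov_side.png

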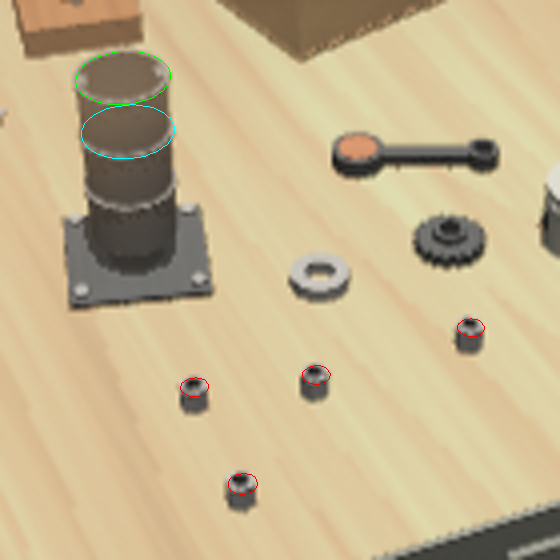

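```bash
cat >> h.py <<'E'
from scipy.spatial.transform import Rotation as Ro
def plan(x,y,z,yaw):
    s=status.state(); p=s["ee_pos"]; R=Ro.from_euler('xyz',s["ee_rot"],degrees=True); G=Ro.from_euler('xyz',[180,0,yaw],degrees=True)
    rv=(R.inv()*G).as_rotvec(); d=np.array([x,y,z])-p
    print("now",np.round(p,1),np.round(s["ee_rot"],1),"t",round(s["time_s"],1),"w",round(s["gripper_width"],1),"F",np.round(s["force"],1))
    print("rotvec(tool)",np.round(rv,3)," shift before rot:",np.round(R.inv().apply(d)/1000,4)," shift after rot:",np.round(G.inv().apply(d)/1000,4))
E
python3 - <<'E'
from h import *
plan(481,268,404,60)
E
```

```text
now [249.  518.3 404.8] [180.   -0.  154.3] t 1.6 w 91.4 F [-0.4  0.1  1.4]
rotvec(tool) [ 0.    -0.     1.647]  shift before rot: [-0.3175 -0.1251  0.0007]  shift after rot: [-0.1007  0.3261  0.0008]
```

```bash
python3 -m jog '[[0.0912,0,0,0,0,0,0.183],[0.0912,0,0,0,0,0,0.183],[0.0912,0,0,0,0,0,0.183],[0.0912,0,0,0,0,0,0.183],[0.0912,0,0,0,0,0,0.183],[0.0912,0,0,0,0,0,0.183],[0.0912,0,0,0,0,0,0.183],[0.0912,0,0,0,0,0,0.183],[0.0912,0,0,0,0,0,0.183]]' 25
python3 -m jog '[[0.0912,-0.0144,0.0466,0,0,0,0],[0.0912,-0.0144,0.0466,0,0,0,0],[0.0912,-0.0144,0.0466,0,0,0,0],[0.0912,-0.0144,0.0466,0,0,0,0],[0.0912,-0.0144,0.0466,0,0,0,0],[0.0912,-0.0144,0.0466,0,0,0,0],[0.0912,-0.0144,0.0466,0,0,0,0],[0.0912,0,0,0,0,0,0]]'
python3 - <<'E'
from h import *
plan(481,268,320,60)
for c,b in dict(top=(0,560,0,420),side=(190,330,100,280)).items():
    f=vision.grab_frame(c); cv2.imwrite(f"pics/a_{c}.png",crop(f,*b,1 if c=="top" else 3))
E
```

```text
time_s: 2.78
ee_pos: [249.0, 518.3, 404.8]
ee_rot: [-180.0, -0.0, 59.6]
force: [-0.3, -0.5, 0.6]
gripper_width: 91.4
time_s: 3.78
ee_pos: [482.7, 265.7, 404.7]
ee_rot: [180.0, 0.0, 59.7]
force: [0.3, 0.5, -0.5]
gripper_width: 90.9
now [482.7 265.7 404.7] [180.    0.   59.7] t 3.8 w 90.9 F [ 0.3  0.5 -0.5]
rotvec(tool) [ 0.001  0.    -0.005]  shift before rot: [ 0.0011 -0.0027  0.0847]  shift after rot: [ 0.0011 -0.0026  0.0847]
```

View pics/a_top.png

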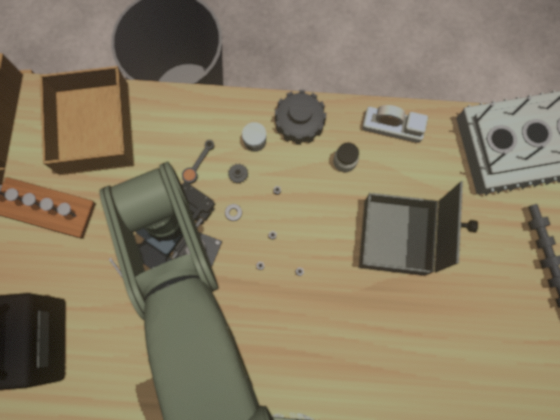

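View pics/a_side.png

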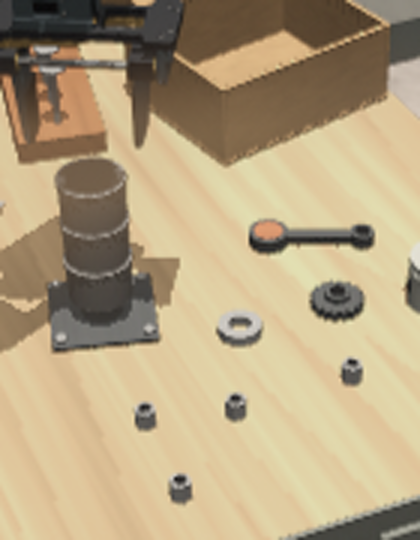

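```bash
python3 -m jog '[[0.0912,0.001,-0.0026,0.02,0,0,0],[0.0912,0,0,0.02,0,0,0],[0.0912,0,0,0.02,0,0,0],[0.0912,0,0,0.0247,0,0,0],[0.0912,0,0,0,0,0,0]]'
python3 - <<'E'
from h import *
plan(481,268,320,60)
for c,b in dict(side=(190,330,100,280)).items():
    f=vision.grab_frame(c); cv2.imwrite(f"pics/b_{c}.png",crop(f,*b,3))
E
```

```text
time_s: 4.5
ee_pos: [477.8, 270.8, 318.6]
ee_rot: [-179.8, 0.2, 60.1]
force: [-0.1, 0.5, -0.2]
gripper_width: 91.1
now [477.8 270.8 318.6] [-179.8    0.2   60.1] t 4.5 w 91.1 F [-0.1  0.5 -0.2]
rotvec(tool) [-0.003  0.004  0.002]  shift before rot: [-0.0009  0.0042 -0.0014]  shift after rot: [-0.0008  0.0042 -0.0014]
```

View pics/b_side.png

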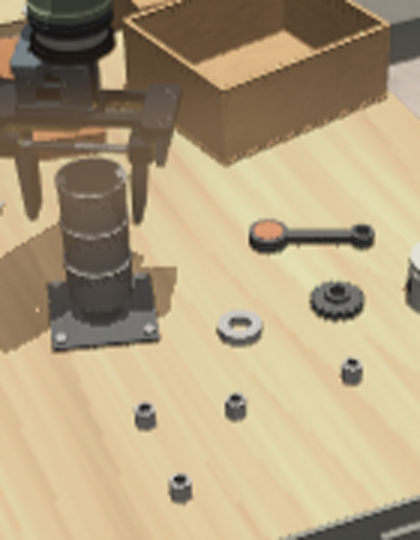

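```bash
python3 -m jog '[[0.0912,0,0.003,0,0,0,0],[0.0912,0,0,0,0,0,0],[0.0912,0,0,0,0,0,0]]'
python3 - <<'E'
from h import *
plan(481,268,320,60)
E
```

```text
time_s: 4.92
ee_pos: [481.9, 268.5, 320.7]
ee_rot: [180.0, -0.1, 60.0]
force: [0.1, -0.5, -0.2]
gripper_width: 91.1
now [481.9 268.5 320.7] [ 1.8e+02 -1.0e-01  6.0e+01] t 4.9 w 91.1 F [ 0.1 -0.5 -0.2]
rotvec(tool) [ 0.001 -0.001 -0.001]  shift before rot: [-0.0009 -0.0005  0.0007]  shift after rot: [-0.0009 -0.0005  0.0007]
```

```bash
python3 -m jog '[[0.066,0,0,0,0,0,0],[0.06,0,0,0,0,0,0],[0.05,0,0,0,0,0,0],[0.05,0,0,0,0,0,0],[0.05,0,0,0,0,0,0],[0.05,0,0,0,0,0,0]]' 20
python3 -m jog '[[0.05,0,0,0,0,0,-0.1],[0.05,0,0,0,0,0,0]]'
```

```text
time_s: 5.68
ee_pos: [481.8, 268.5, 320.1]
ee_rot: [180.0, -0.0, 60.0]
force: [-1.7, -1.1, -0.2]
gripper_width: 67.7
time_s: 5.92
ee_pos: [481.8, 268.5, 320.1]
ee_rot: [180.0, -0.0, 65.6]
force: [0.2, -0.5, 0.2]
gripper_width: 67.7
```

```bash
python3 -m jog '[[0.05,0,0,-0.0005,0,0,-0.135],[0.05,0,0,-0.0005,0,0,-0.135],[0.05,0,0,0,0,0,-0.135],[0.05,0,0,0,0,0,-0.135],[0.05,0,0,0,0,0,-0.135],[0.05,0,0,0,0,0,-0.135],[0.05,0,0,0,0,0,0]]'
python3 - <<'E'
from h import *
print(status.state()["torque"])
for c,b in dict(side=(190,330,100,240),top=(130,240,190,300)).items():
    f=vision.grab_frame(c); cv2.imwrite(f"pics/c_{c}.png",crop(f,*b,4))
E
```

```text
time_s: 6.8
ee_pos: [482.3, 268.6, 321.1]
ee_rot: [179.9, 0.0, 112.0]
force: [2.0, 0.6, -1.0]
gripper_width: 67.5
[ 0.03845813 -0.47977206 -0.0272788 ]
```

View pics/c_side.png

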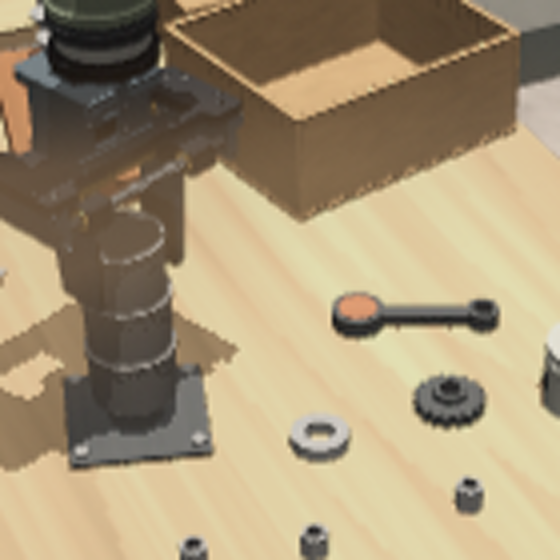

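```bash
python3 -m jog '[[0.05,0,0,-0.001,0,0,0],[0.05,0,0,-0.001,0,0,0],[0.05,0,0,-0.001,0,0,0],[0.05,0,0,0,0,0,0]]'
python3 -m jog '[[0.05,0,0,-0.001,0,0,0],[0.05,0,0,-0.001,0,0,0],[0.05,0,0,0,0,0,0]]'
```

```text
time_s: 7.4
ee_pos: [482.1, 268.3, 324.1]
ee_rot: [179.9, 0.0, 112.1]
force: [5.0, -1.4, -3.8]
gripper_width: 67.6
time_s: 7.78
ee_pos: [482.1, 268.3, 326.1]
ee_rot: [179.9, 0.0, 112.1]
force: [4.8, -1.3, -4.1]
gripper_width: 67.5
```

```bash
python3 -m jog '[[0.05,0,0,-0.004,0,0,0],[0.05,0,0,-0.004,0,0,0],[0.05,0,0,-0.004,0,0,0],[0.05,0,0,-0.004,0,0,0],[0.05,0,0,0,0,0,0]]'
python3 -m jog '[[0.05,0,0,-0.02,0,0,0],[0.05,0,0,-0.03,0,0,0],[0.05,0,0,-0.03,0,0,0],[0.05,0,0,0,0,0,0],[0.05,0,0,0,0,0,0]]'
python3 - <<'E'
from h import *
for c,b in dict(side=(170,330,60,240)).items():
    f=vision.grab_frame(c); cv2.imwrite(f"pics/d_{c}.png",crop(f,*b,3))
plan(558.5,-215,420,87)
f=vision.grab_frame("top"); im=crop(f,340,500,170,300,4)
cv2.imwrite("pics/d_case.png",im)
E
```

```text
time_s: 8.4
ee_pos: [481.0, 268.6, 342.3]
ee_rot: [-179.9, -0.1, 112.1]
force: [0.4, -0.3, -1.9]
gripper_width: 67.8
time_s: 9.02
ee_pos: [481.2, 268.4, 420.7]
ee_rot: [-179.8, -0.0, 112.1]
force: [-0.5, -0.7, -1.3]
gripper_width: 67.5
now [481.2 268.3 420.4] [-179.8   -0.   112.1] t 9.1 w 67.2 F [-0.5  0.4 -0.9]
rotvec(tool) [-0.004  0.001  0.438]  shift before rot: [-0.4769 -0.1104  0.0008]  shift after rot: [-4.786e-01  1.025e-01  4.000e-04]
```

View pics/d_side.png

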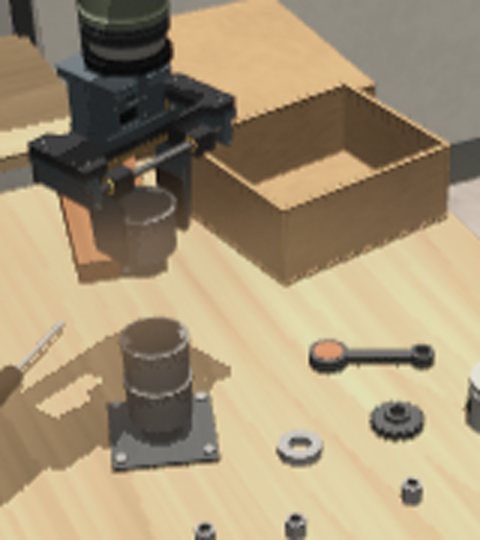

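Run:
```python
from h import *
c0=np.array([558.5,-234.]);a=np.radians(-92.8);ex=np.array([np.cos(a),np.sin(a)]);ey=np.array([-np.sin(a),np.cos(a)])
def box(hx,hy,z): return [tuple(c0+ex*sx*hx+ey*sy*hy)+(z,) for sx,sy in((1,1),(1,-1),(-1,-1),(-1,1))]
h=np.append(c0+ex*85,78.5)
ex3=np.append(ex,0);ey3=np.append(ey,0);uz=np.array([0,0,1.])
ims=[]
for c,b in dict(top=(340,500,170,300),side=(260,410,230,360)).items():
    f=vision.grab_frame(c); im=crop(f,*b,4); A=(4,b[0],b[2])
    draw(f,im,box(85,90,78),*A,(0,255,0)); draw(f,im,box(80,85,5),*A,(255,255,0))
    for th,col in((1.6,(0,0,255)),(1.75,(255,0,255))):
        d=-ex3*np.cos(th)+uz*np.sin(th)
        draw(f,im,[h+ey3*90,h+ey3*90+d*170,h-ey3*90+d*170,h-ey3*90],*A,col)
    ims.append(cv2.resize(im,(640,520))); cv2.imwrite(f"pics/e_{c}.png",im)
    W=cloud(f); m=(W[...,2]>120)&(W[...,1]<-290)&(W[...,1]>-370)&(W[...,0]>440)&(W[...,0]<680)
    P=W[m]; 
    for z0 in range(120,260,30):
        Q=P[abs(P[:,2]-z0)<8]
        if len(Q): print(c,z0,len(Q),np.median((Q[:,:2]-c0)@ex),((Q[:,:2]-c0)@ey).min(),((Q[:,:2]-c0)@ey).max())
```

```text
top 120 70 85.09517815975144 -89.37201190964659 88.77538597774124
top 150 153 84.90079798063213 -87.98602370506265 89.5523314752182
top 180 168 84.96462286916146 -89.42486562528133 89.6524247491267
top 210 177 84.72101539099681 -88.85759945427012 89.76008481384136
top 240 281 84.8823632801422 -88.29417262650747 90.9821925436865
side 120 175 88.35655347731323 -89.57358851925707 88.7074649055636
side 150 343 88.25602238207897 -91.19752303573209 88.72637408201008
side 180 332 88.07062140401848 -90.94166204775061 88.87787441095627
side 210 433 88.2192682940457 -90.93854805571561 89.39569882080174
side 240 535 87.55135026894303 -91.32562328541502 88.12785518457699
```

View pics/e_top.png

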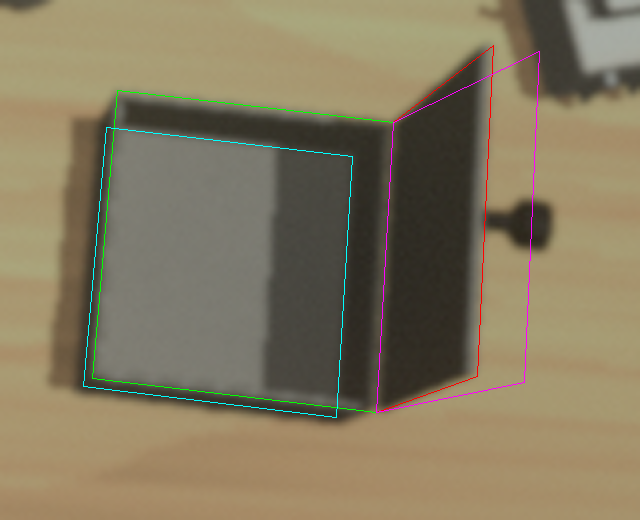

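View pics/e_side.png

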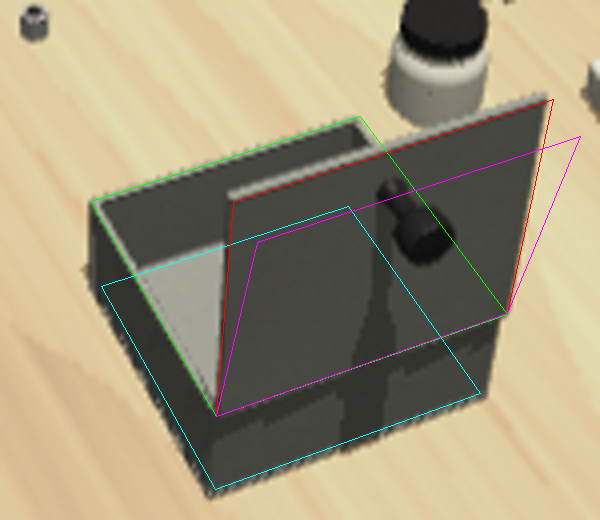

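```bash
python3 -m jog '[[0.05,0,0,0,0,0,0.146],[0.05,0,0,0,0,0,0.146],[0.05,0,0,0,0,0,0.146]]'
python3 -m jog '[[0.05,-0.0481,0.0103,0,0,0,0],[0.05,-0.0481,0.0103,0,0,0,0],[0.05,-0.0481,0.0103,0,0,0,0],[0.05,-0.0481,0.0103,0,0,0,0],[0.05,-0.0481,0.0103,0,0,0,0],[0.05,-0.0481,0.0103,0,0,0,0],[0.05,-0.0481,0.0103,0,0,0,0],[0.05,-0.0481,0.0103,0,0,0,0],[0.05,-0.0481,0.0103,0,0,0,0],[0.05,-0.0481,0.0103,0,0,0,0],[0.05,0,0,0,0,0,0],[0.05,0,0,0,0,0,0]]'
python3 - <<'E'
from h import *
plan(559,-217,230,87)
for c,b in dict(side=(230,430,150,330),top=(330,500,150,320)).items():
    f=vision.grab_frame(c); cv2.imwrite(f"pics/f_{c}.png",crop(f,*b,3))
E
```

```text
time_s: 9.6
ee_pos: [481.8, 268.5, 421.2]
ee_rot: [-179.9, 0.0, 86.7]
force: [0.2, 0.8, -1.7]
gripper_width: 67.1
time_s: 11.1
ee_pos: [559.5, -217.0, 421.2]
ee_rot: [-179.9, -0.1, 87.0]
force: [-1.2, 0.7, -1.1]
gripper_width: 67.2
now [ 559.5 -217.   421.2] [-1.799e+02 -1.000e-01  8.700e+01] t 11.1 w 67.2 F [-1.2  0.7 -1.1]
rotvec(tool) [-0.002 -0.001 -0.   ]  shift before rot: [-0.0003 -0.0002  0.1912]  shift after rot: [ 0.     -0.0005  0.1912]
```

View pics/f_side.png

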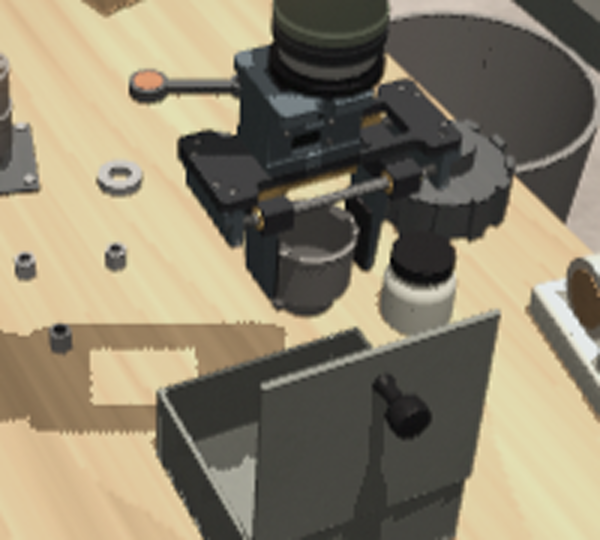

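```bash
python3 -m jog '[[0.05,0,0,0.03,0,0,0],[0.05,0,0,0.04,0,0,0],[0.05,0,0,0.04,0,0,0],[0.05,0,0,0.04,0,0,0],[0.05,0,0,0.03,0,0,0],[0.05,0,0,0.01,0,0,0],[0.05,0,0,0.002,0,0,0],[0.05,0,0,0,0,0,0],[0.05,0,0,0,0,0,0]]'
python3 -m jog '[[0.05,0,0,0.001,0,0,0],[0.05,0,0,0.001,0,0,0],[0.05,0,0,0,0,0,0]]'
```

```text
time_s: 12.32
ee_pos: [560.0, -217.3, 231.3]
ee_rot: [179.9, 0.0, 87.0]
force: [-0.0, 0.1, -1.0]
gripper_width: 67.5
time_s: 12.7
ee_pos: [559.6, -217.2, 228.0]
ee_rot: [-180.0, -0.0, 87.0]
force: [0.1, -0.3, -2.3]
gripper_width: 67.6
```

```bash
python3 -m jog '[[0.05,0,0,0.001,0,0,0],[0.05,0,0,0,0,0,0]]'
python3 -m jog '[[0.05,0,0,0.001,0,0,0],[0.05,0,0,0,0,0,0]]';python3 -m jog '[[0.05,0,0,0.0005,0,0,0],[0.05,0,0,0,0,0,0]]'
```

```text
time_s: 12.95
ee_pos: [559.7, -217.2, 226.9]
ee_rot: [-180.0, -0.0, 87.0]
force: [-0.6, -0.4, -1.2]
gripper_width: 67.7
time_s: 13.2
ee_pos: [559.7, -217.2, 225.9]
ee_rot: [-180.0, -0.0, 87.0]
force: [0.0, -0.7, -1.4]
gripper_width: 67.4
time_s: 13.45
ee_pos: [559.7, -217.2, 225.5]
ee_rot: [-180.0, -0.0, 87.0]
force: [0.6, 0.4, -0.9]
gripper_width: 67.1
```

```bash
python3 -m jog '[[0.05,0,0,0.0007,0,0,0],[0.05,0,0,0,0,0,0]]';python3 -m jog '[[0.05,0,0,0.0007,0,0,0],[0.05,0,0,0,0,0,0]]'
```

```text
time_s: 13.7
ee_pos: [559.7, -217.2, 225.1]
ee_rot: [180.0, 0.0, 87.0]
force: [-1.4, -0.1, 0.9]
gripper_width: 67.6
time_s: 13.95
ee_pos: [559.7, -217.2, 225.1]
ee_rot: [180.0, 0.0, 87.0]
force: [-2.3, 0.9, 6.4]
gripper_width: 67.3
```

```bash
python3 -m jog '[[0.075,0,0,0,0,0,0],[0.09,0,0,0,0,0,0],[0.09,0,0,0,0,0,0],[0.09,0,0,0,0,0,0],[0.09,0,0,-0.02,0,0,0],[0.09,0,0,-0.04,0,0,0],[0.09,0,0,-0.05,0,0,0],[0.09,0,0,-0.05,0,0,0],[0.09,0,0,0,0,0,0]]'
python3 - <<'E'
from h import *
plan(450.5,2.5,385,87)
E
```

```text
time_s: 15.08
ee_pos: [560.3, -217.5, 388.8]
ee_rot: [179.5, 0.2, 87.0]
force: [0.6, -0.0, 0.1]
gripper_width: 89.7
now [ 560.3 -217.5  388.8] [179.5   0.2  87. ] t 15.1 w 89.7 F [ 0.6 -0.   0.1]
rotvec(tool) [0.009 0.003 0.   ]  shift before rot: [ 0.214  -0.1212  0.002 ]  shift after rot: [ 0.2139 -0.1212  0.0038]
```

```bash
python3 -m jog '[[0.06,0.0428,-0.0242,0,0,0,0],[0.06,0.0428,-0.0242,0,0,0,0],[0.06,0.0428,-0.0242,0,0,0,0],[0.06,0.0428,-0.0242,0,0,0,0],[0.06,0.0428,-0.0242,0,0,0,0],[0.06,0,0,0,0,0,0],[0.06,0,0,0,0,0,0]]' 15
python3 - <<'E'
from h import *
np.set_printoptions(precision=1,suppress=True)
plan(450.5,2.5,250,87)
for c in("top","side"):
    f=vision.grab_frame(c);W=cloud(f);fin=np.nan_to_num(W)
    mk=((fin[...,2]>8)&(fin[...,2]<30)&(fin[...,0]>420)&(fin[...,0]<700)&(fin[...,1]>-30)&(fin[...,1]<140)).astype(np.uint8)
    n,lab,st,ce=cv2.connectedComponentsWithStats(mk)
    for i in range(1,n):
        if 8<=st[i,4]<200: P=W[lab==i]; print(c,ce[i],st[i,4],np.median(P,0),(P.min(0)+P.max(0))/2)
    m=(W[...,2]>60)&(W[...,2]<76)&(abs(W[...,0]-560)<45)&(abs(W[...,1]+217)<42); P=W[m]; print("cup",len(P),P.mean(0),P.min(0),P.max(0))
    b=(330,500,150,320) if c=="top" else (230,430,150,330)
    im=crop(f,*b,3); draw(f,im,circ(559.7,-217.2,71,33),3,b[0],b[2],(0,255,0)); cv2.imwrite(f"pics/g_{c}.png",im)
E
```

```text
time_s: 15.95
ee_pos: [450.1, 2.6, 383.6]
ee_rot: [-180.0, 0.0, 87.1]
force: [-0.4, -0.0, -0.4]
gripper_width: 60.0
now [450.1   2.6 383.6] [-180.     0.    87.1] t 15.9 w 60.0 F [-0.4 -0.  -0.4]
rotvec(tool) [-0.  0.  0.]  shift before rot: [-0.   0.   0.1]  shift after rot: [-0.   0.   0.1]
top [277.2 189.7] 50 [657.7  74.1  20.5] [658.9  74.4  18.1]
top [271.9 234.5] 41 [538.7  78.7  20.9] [540.5  79.5  18.4]
top [260.5 265.2] 48 [459.8 101.3  20.2] [460.6 101.3  17.4]
cup 191 [ 561.  -218.4   70.4] [ 527.1 -249.3   60.7] [ 592.6 -182.4   75.9]
side [307.  222.5] 46 [656.7  73.3  18.2] [657.5  74.4  15.9]
side [268.1 234.3] 46 [536.8  75.3  18.7] [537.2  81.4  16.8]
side [238.  237.4] 46 [457.5 100.6  18.6] [457.2 102.1  16.3]
side [249.6 261.5] 55 [449.4   1.2  18.1] [450.6   1.7  16.4]
cup 17 [ 530.5 -199.3   70. ] [ 523.7 -212.4   61.7] [ 541.3 -185.5   74.9]
```

View pics/g_top.png

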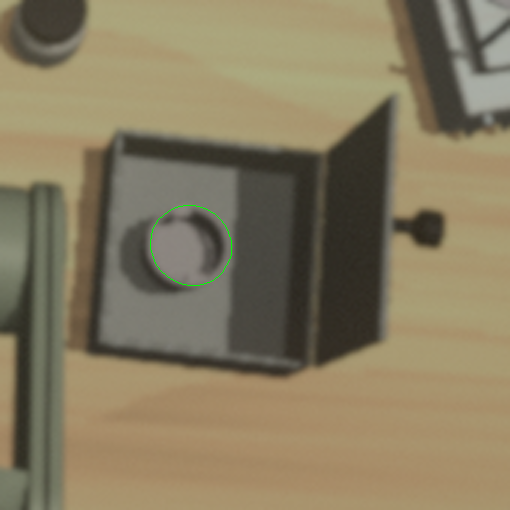

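View pics/g_side.png

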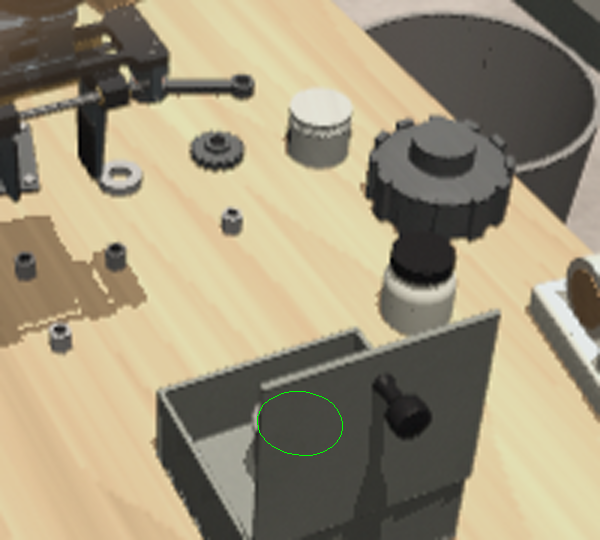

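```bash
python3 -m jog '[[0.06,0,0,0.04,0,0,0],[0.06,0,0,0.05,0,0,0],[0.06,0,0,0.05,0,0,0],[0.06,0,0,0.03,0,0,0],[0.06,0,0,0.0185,0,0,0],[0.06,0,0,0,0,0,0],[0.03,0,0,0,0,0,0],[0.01,0,0,0,0,0,0],[0.01,0,0,0,0,0,0],[0.01,0,0,0,0,0,0],[0.01,0,0,0,0,0,0],[0.01,0,0,0,0,0,0]]' 15
python3 -m jog '[[0.01,0,0,0,0,0,0]]'
```

```text
time_s: 17.55
ee_pos: [450.2, 2.9, 196.0]
ee_rot: [180.0, -0.0, 87.0]
force: [0.3, 0.5, 4.1]
gripper_width: 17.9
time_s: 17.68
ee_pos: [450.2, 2.8, 196.0]
ee_rot: [180.0, -0.0, 87.0]
force: [-0.4, 0.4, 4.6]
gripper_width: 17.5
```

```bash
python3 -m jog '[[0.01,0,0,-0.02,0,0,0],[0.01,0,0,-0.04,0,0,0],[0.01,0,0,-0.05,0,0,0],[0.01,0,0,0,0,0,0]]'
python3 - <<'E'
from h import *
plan(560,-224,300,87)
E
```

```text
time_s: 18.18
ee_pos: [450.9, 2.8, 308.6]
ee_rot: [179.6, -0.0, 87.0]
force: [-0.0, -0.5, -0.5]
gripper_width: 18.0
now [450.9   2.8 308.6] [179.6  -0.   87. ] t 18.2 w 18.0 F [-0.  -0.5 -0.5]
rotvec(tool) [ 0.008 -0.     0.   ]  shift before rot: [-0.2208  0.1206  0.0094]  shift after rot: [-0.2208  0.1208  0.0086]
```

```bash
python3 -m jog '[[0.01,-0.0368,0.0201,0,0,0,0],[0.01,-0.0368,0.0201,0,0,0,0],[0.01,-0.0368,0.0201,0,0,0,0],[0.01,-0.0368,0.0201,0,0,0,0],[0.01,-0.0368,0.0201,0,0,0,0],[0.01,-0.0368,0.0201,0,0,0,0],[0.01,0,0,0.02,0,0,0],[0.01,0,0,0.019,0,0,0],[0.01,0,0,0,0,0,0],[0.01,0,0,0,0,0,0]]'
python3 - <<'E'
from h import *
plan(560,-224,266,87)
for c in("top","side"):
    f=vision.grab_frame(c)
    b=(330,500,150,320) if c=="top" else (230,430,150,330)
    cv2.imwrite(f"pics/h_{c}.png",crop(f,*b,3))
E
```

```text
time_s: 19.42
ee_pos: [558.9, -223.9, 266.3]
ee_rot: [-180.0, -0.0, 87.0]
force: [-1.0, 0.8, 0.1]
gripper_width: 18.1
now [ 558.9 -223.9  266.3] [-180.   -0.   87.] t 19.4 w 18.1 F [-1.   0.8  0.1]
rotvec(tool) [-0.001 -0.     0.   ]  shift before rot: [-0.0001  0.0011  0.0003]  shift after rot: [-0.0001  0.0011  0.0003]
```

View pics/h_side.png

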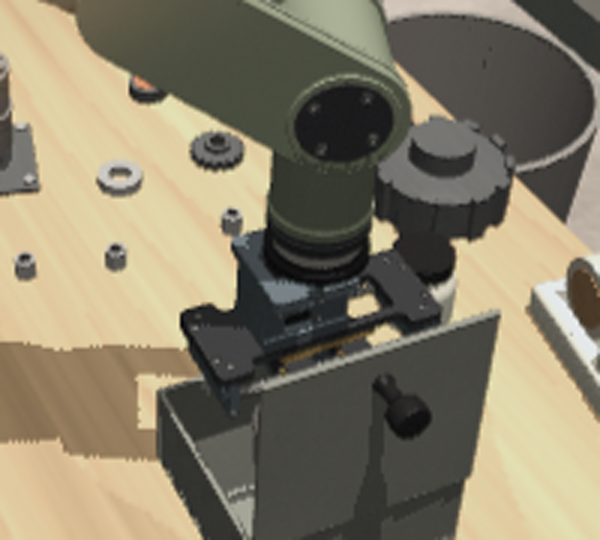

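```bash
python3 -m jog '[[0.04,0,0,0,0,0,0],[0.05,0,0,0,0,0,0],[0.06,0,0,0,0,0,0],[0.06,0,0,0,0,0,0],[0.06,0,0,-0.02,0,0,0],[0.06,0,0,-0.03,0,0,0],[0.06,0,0,0,0,0,0]]'
python3 - <<'E'
from h import *
plan(458.5,102,315,87)
E
```

```text
time_s: 20.4
ee_pos: [559.5, -224.2, 318.9]
ee_rot: [179.7, 0.1, 87.0]
force: [0.2, -1.2, -0.1]
gripper_width: 60.3
now [ 559.5 -224.2  318.9] [1.797e+02 1.000e-01 8.700e+01] t 20.4 w 60.3 F [ 0.2 -1.2 -0.1]
rotvec(tool) [0.005 0.002 0.   ]  shift before rot: [ 0.3205 -0.1179  0.0027]  shift after rot: [ 0.3205 -0.118   0.0039]
```

```bash
python3 -m jog '[[0.06,0.0401,-0.0147,0,0,0,0],[0.06,0.0401,-0.0147,0,0,0,0],[0.06,0.0401,-0.0147,0,0,0,0],[0.06,0.0401,-0.0147,0,0,0,0],[0.06,0.0401,-0.0147,0,0,0,0],[0.06,0.0401,-0.0147,0,0,0,0],[0.06,0.0401,-0.0147,0,0,0,0],[0.06,0.0401,-0.0147,0,0,0,0],[0.06,0,0,0,0,0,0],[0.06,0,0,0,0,0,0]]'
python3 - <<'E'
from h import *
np.set_printoptions(precision=1,suppress=True)
plan(458.5,102,197,87)
for c in("top","side"):
    f=vision.grab_frame(c);W=cloud(f);fin=np.nan_to_num(W)
    mk=((fin[...,2]>8)&(fin[...,2]<30)&(fin[...,0]>420)&(fin[...,0]<700)&(fin[...,1]>-30)&(fin[...,1]<140)).astype(np.uint8)
    n,lab,st,ce=cv2.connectedComponentsWithStats(mk)
    for i in range(1,n):
        if 8<=st[i,4]<200: P=W[lab==i]; print(c,ce[i],st[i,4],np.median(P,0),(P.min(0)+P.max(0))/2)
    if c=="top": cv2.imwrite(f"pics/i_{c}.png",crop(f,160,480,140,300,2.4))
E
```

```text
time_s: 21.65
ee_pos: [458.1, 102.2, 316.1]
ee_rot: [-180.0, 0.0, 87.0]
force: [0.6, 0.4, -0.6]
gripper_width: 60.2
now [458.1 102.2 316.1] [-180.    0.   87.] t 21.6 w 60.2 F [ 0.6  0.4 -0.6]
rotvec(tool) [-0.  0.  0.]  shift before rot: [-0.   0.   0.1]  shift after rot: [-0.   0.   0.1]
top [277.1 189.4] 49 [659.   74.4  20. ] [661.9  74.4  18.1]
side [306.9 222.5] 45 [655.5  71.3  18.5] [657.2  75.1  16.4]
side [268.1 234.4] 48 [536.9  76.2  18. ] [538.4  78.4  15.8]
side [237.9 237.7] 50 [456.   98.4  18.6] [458.2 101.1  17. ]
```

View pics/i_top.png

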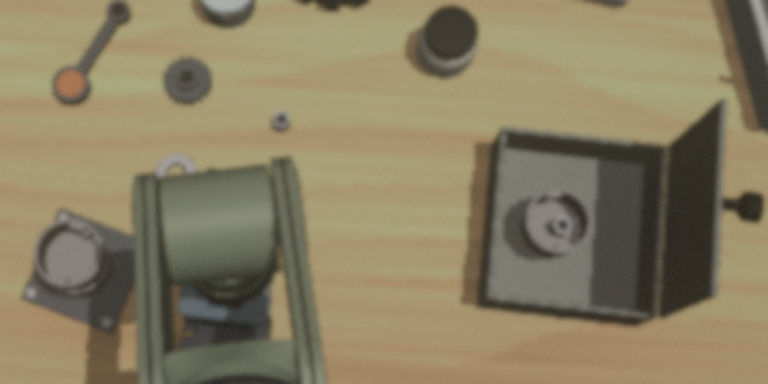

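```bash
python3 -m jog '[[0.06,0,0,0.03,0,0,0],[0.06,0,0,0.04,0,0,0],[0.06,0,0,0.03,0,0,0],[0.06,0,0,0.018,0,0,0],[0.06,0,0,0,0,0,0],[0.06,0,0,0,0,0,0],[0.03,0,0,0,0,0,0],[0.01,0,0,0,0,0,0],[0.01,0,0,0,0,0,0],[0.01,0,0,0,0,0,0],[0.01,0,0,0,0,0,0],[0.01,0,0,0,0,0,0]]' 15
python3 -m jog '[[0.01,0,0,-0.02,0,0,0],[0.01,0,0,-0.04,0,0,0],[0.01,0,0,-0.05,0,0,0],[0.01,0,0,0,0,0,0],[0.01,0,0,0,0,0,0]]'
python3 - <<'E'
from h import *
plan(560,-209,305,87)
E
```

```text
time_s: 23.25
ee_pos: [458.3, 102.6, 198.8]
ee_rot: [180.0, -0.0, 87.0]
force: [-0.4, 0.4, 1.8]
gripper_width: 17.8
time_s: 23.88
ee_pos: [457.6, 102.4, 308.1]
ee_rot: [-179.9, 0.0, 87.0]
force: [-1.0, 0.7, 0.1]
gripper_width: 18.1
now [457.6 102.4 308.1] [-179.9    0.    87. ] t 23.9 w 18.1 F [-1.   0.7  0.1]
rotvec(tool) [-0.001  0.     0.   ]  shift before rot: [-0.3057  0.1184  0.003 ]  shift after rot: [-0.3056  0.1185  0.0031]
```

```bash
python3 -m jog '[[0.01,-0.0382,0.0148,0,0,0,0],[0.01,-0.0382,0.0148,0,0,0,0],[0.01,-0.0382,0.0148,0,0,0,0],[0.01,-0.0382,0.0148,0,0,0,0],[0.01,-0.0382,0.0148,0,0,0,0],[0.01,-0.0382,0.0148,0,0,0,0],[0.01,-0.0382,0.0148,0,0,0,0],[0.01,-0.0382,0.0148,0,0,0,0],[0.01,0,0,0.02,0,0,0],[0.01,0,0,0.022,0,0,0],[0.01,0,0,0,0,0,0],[0.01,0,0,0,0,0,0]]'
python3 -m jog '[[0.04,0,0,0,0,0,0],[0.05,0,0,0,0,0,0],[0.06,0,0,0,0,0,0],[0.06,0,0,0,0,0,0],[0.06,0,0,-0.02,0,0,0],[0.06,0,0,-0.03,0,0,0],[0.06,0,0,0,0,0,0],[0.06,0,0,0,0,0,0]]'
python3 - <<'E'
from h import *
plan(538.5,77.5,315,87)
E
```

```text
time_s: 25.38
ee_pos: [560.6, -208.8, 266.2]
ee_rot: [-179.9, -0.0, 87.0]
force: [-0.0, -0.2, -0.5]
gripper_width: 17.5
time_s: 26.38
ee_pos: [560.2, -208.7, 315.9]
ee_rot: [-179.9, -0.0, 87.0]
force: [0.1, -0.3, 0.1]
gripper_width: 60.2
now [ 560.2 -208.7  315.9] [-179.9   -0.    87. ] t 26.4 w 60.2 F [ 0.1 -0.3  0.1]
rotvec(tool) [-0.001 -0.     0.   ]  shift before rot: [ 0.2847 -0.0365  0.001 ]  shift after rot: [ 0.2847 -0.0366  0.0009]
```

```bash
python3 -m jog '[[0.06,0.0407,-0.0052,0,0,0,0],[0.06,0.0407,-0.0052,0,0,0,0],[0.06,0.0407,-0.0052,0,0,0,0],[0.06,0.0407,-0.0052,0,0,0,0],[0.06,0.0407,-0.0052,0,0,0,0],[0.06,0.0407,-0.0052,0,0,0,0],[0.06,0.0407,-0.0052,0,0,0,0],[0.06,0,0,0,0,0,0],[0.06,0,0,0,0,0,0]]'
python3 - <<'E'
from h import *
np.set_printoptions(precision=1,suppress=True)
plan(538.5,77.5,197.5,87)
for c in("top","side"):
    f=vision.grab_frame(c);W=cloud(f);fin=np.nan_to_num(W)
    mk=((fin[...,2]>8)&(fin[...,2]<30)&(fin[...,0]>420)&(fin[...,0]<700)&(fin[...,1]>-30)&(fin[...,1]<140)).astype(np.uint8)
    n,lab,st,ce=cv2.connectedComponentsWithStats(mk)
    for i in range(1,n):
        if 8<=st[i,4]<200: P=W[lab==i]; print(c,ce[i],st[i,4],np.median(P,0),(P.min(0)+P.max(0))/2)
    if c=="top": cv2.imwrite(f"pics/j_{c}.png",crop(f,240,480,140,300,3))
E
```

```text
time_s: 27.5
ee_pos: [538.8, 77.2, 315.7]
ee_rot: [-179.9, 0.0, 87.0]
force: [-0.1, 0.2, -0.4]
gripper_width: 60.0
now [538.8  77.2 315.7] [-179.9    0.    87. ] t 27.5 w 60.0 F [-0.1  0.2 -0.4]
rotvec(tool) [-0.  0.  0.]  shift before rot: [ 0.  -0.   0.1]  shift after rot: [ 0.  -0.   0.1]
side [307.  222.7] 49 [655.7  72.5  17.8] [657.   74.   16.5]
side [268.1 234.2] 46 [538.2  75.2  17.9] [537.9  78.4  17.2]
```

View pics/j_top.png

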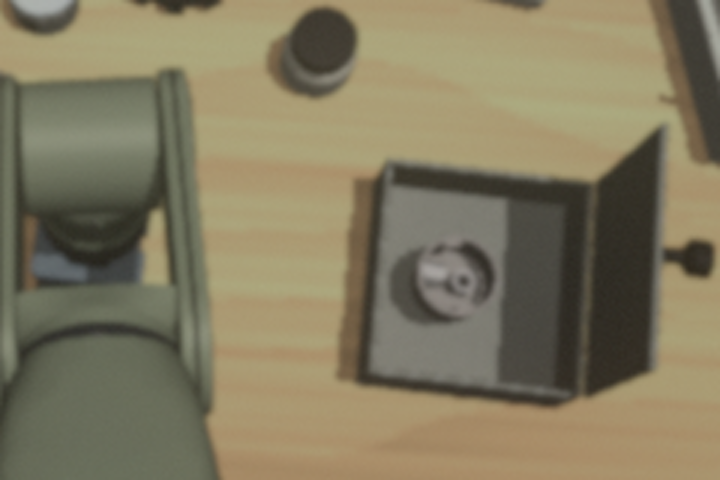

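```bash
python3 -m jog '[[0.06,0,0,0.03,0,0,0],[0.06,0,0,0.04,0,0,0],[0.06,0,0,0.03,0,0,0],[0.06,0,0,0.018,0,0,0],[0.06,0,0,0,0,0,0],[0.06,0,0,0,0,0,0],[0.03,0,0,0,0,0,0],[0.01,0,0,0,0,0,0],[0.01,0,0,0,0,0,0],[0.01,0,0,0,0,0,0],[0.01,0,0,0,0,0,0],[0.01,0,0,0,0,0,0]]' 15
python3 -m jog '[[0.01,0,0,-0.02,0,0,0],[0.01,0,0,-0.04,0,0,0],[0.01,0,0,-0.05,0,0,0],[0.01,0,0,0,0,0,0],[0.01,0,0,0,0,0,0]]'
python3 - <<'E'
from h import *
plan(549,-215,305,87)
E
```

```text
time_s: 29.1
ee_pos: [539.0, 77.6, 198.8]
ee_rot: [180.0, -0.0, 87.0]
force: [-1.6, 0.8, 1.1]
gripper_width: 19.4
time_s: 29.72
ee_pos: [538.5, 77.5, 308.1]
ee_rot: [-179.9, 0.0, 87.0]
force: [-0.5, 0.1, -0.7]
gripper_width: 19.4
now [538.5  77.5 308.1] [-179.9    0.    87. ] t 29.7 w 19.4 F [-0.5  0.1 -0.7]
rotvec(tool) [-0.001  0.     0.   ]  shift before rot: [-0.2916  0.0257  0.0031]  shift after rot: [-0.2916  0.0258  0.0031]
```

```bash
python3 -m jog '[[0.01,-0.0417,0.0041,0,0,0,0],[0.01,-0.0417,0.0041,0,0,0,0],[0.01,-0.0417,0.0041,0,0,0,0],[0.01,-0.0417,0.0041,0,0,0,0],[0.01,-0.0417,0.0041,0,0,0,0],[0.01,-0.0417,0.0041,0,0,0,0],[0.01,-0.0417,0.0041,0,0,0,0],[0.01,0,0,0.02,0,0,0],[0.01,0,0,0.022,0,0,0],[0.01,0,0,0,0,0,0],[0.01,0,0,0,0,0,0]]'
python3 -m jog '[[0.04,0,0,0,0,0,0],[0.05,0,0,0,0,0,0],[0.06,0,0,0,0,0,0],[0.06,0,0,0,0,0,0],[0.06,0,0,-0.02,0,0,0],[0.06,0,0,-0.03,0,0,0],[0.06,0,0,0,0,0,0],[0.06,0,0,0,0,0,0]]'
python3 - <<'E'
from h import *
plan(657,74.5,315,87)
E
```

```text
time_s: 31.1
ee_pos: [552.5, -215.3, 266.2]
ee_rot: [-179.9, -0.0, 87.0]
force: [-0.8, -1.0, -0.2]
gripper_width: 19.3
time_s: 32.1
ee_pos: [552.1, -215.3, 315.9]
ee_rot: [-179.9, -0.0, 87.0]
force: [-0.1, 0.4, 0.4]
gripper_width: 59.8
now [ 552.1 -215.3  315.9] [-179.9   -0.    87. ] t 32.1 w 59.8 F [-0.1  0.4  0.4]
rotvec(tool) [-0.001 -0.     0.   ]  shift before rot: [0.2948 0.0897 0.0009]  shift after rot: [0.2949 0.0896 0.0009]
```

```bash
python3 -m jog '[[0.06,0.0369,0.0112,0,0,0,0],[0.06,0.0369,0.0112,0,0,0,0],[0.06,0.0369,0.0112,0,0,0,0],[0.06,0.0369,0.0112,0,0,0,0],[0.06,0.0369,0.0112,0,0,0,0],[0.06,0.0369,0.0112,0,0,0,0],[0.06,0.0369,0.0112,0,0,0,0],[0.06,0.0369,0.0112,0,0,0,0],[0.06,0,0,0,0,0,0],[0.06,0,0,0,0,0,0]]'
python3 - <<'E'
from h import *
np.set_printoptions(precision=1,suppress=True)
plan(657,74.5,197.5,87)
for c in("top","side"):
    f=vision.grab_frame(c);W=cloud(f);fin=np.nan_to_num(W)
    mk=((fin[...,2]>8)&(fin[...,2]<30)&(fin[...,0]>350)&(fin[...,0]<750)&(fin[...,1]>-130)&(fin[...,1]<140)).astype(np.uint8)
    n,lab,st,ce=cv2.connectedComponentsWithStats(mk)
    for i in range(1,n):
        if 8<=st[i,4]<200: P=W[lab==i]; print(c,ce[i],st[i,4],np.median(P,0),(P.min(0)+P.max(0))/2)
    cv2.imwrite(f"pics/k_{c}.png",crop(f,*((340,480,140,300) if c=="top" else (180,400,140,360)),3))
E
```

```text
time_s: 33.35
ee_pos: [656.9, 74.3, 315.3]
ee_rot: [-179.9, 0.1, 87.0]
force: [-0.1, -0.6, -0.2]
gripper_width: 60.1
now [656.9  74.3 315.3] [-179.9    0.1   87. ] t 33.4 w 60.1 F [-0.1 -0.6 -0.2]
rotvec(tool) [-0.  0.  0.]  shift before rot: [0.  0.  0.1]  shift after rot: [0.  0.  0.1]
top [342.9 168. ] 61 [726.6 -92.1  19.6] [735.4 -96.3  18.9]
side [306.9 222.4] 45 [656.9  73.3  19.2] [656.6  77.2  15.8]
side [364.9 255.3] 111 [ 727.4 -114.5   19.7] [ 734.5 -102.6   18.9]
```

View pics/k_top.png

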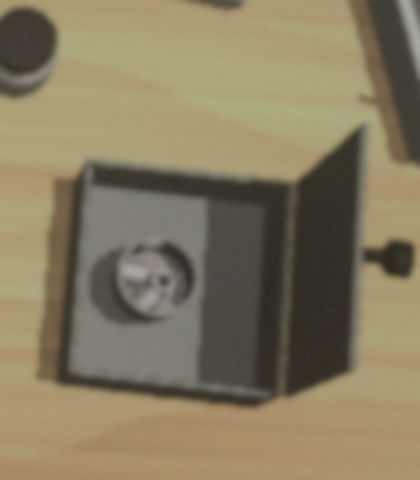

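View pics/k_side.png

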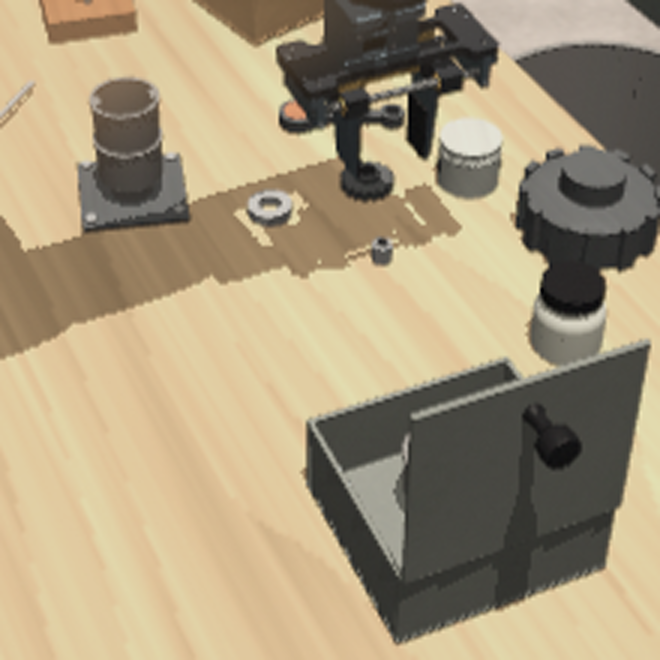

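```bash
python3 -m jog '[[0.06,0,0,0.03,0,0,0],[0.06,0,0,0.04,0,0,0],[0.06,0,0,0.03,0,0,0],[0.06,0,0,0.018,0,0,0],[0.06,0,0,0,0,0,0],[0.06,0,0,0,0,0,0],[0.03,0,0,0,0,0,0],[0.01,0,0,0,0,0,0],[0.01,0,0,0,0,0,0],[0.01,0,0,0,0,0,0],[0.01,0,0,0,0,0,0],[0.01,0,0,0,0,0,0]]' 15
python3 -m jog '[[0.01,0,0,-0.02,0,0,0],[0.01,0,0,-0.04,0,0,0],[0.01,0,0,-0.05,0,0,0],[0.01,0,0,0,0,0,0],[0.01,0,0,0,0,0,0]]'
python3 - <<'E'
from h import *
plan(565,-217,305,87)
E
```

```text
time_s: 34.95
ee_pos: [657.4, 74.8, 198.8]
ee_rot: [180.0, -0.0, 87.0]
force: [-0.5, 0.2, 1.2]
gripper_width: 18.3
time_s: 35.58
ee_pos: [656.8, 74.6, 307.9]
ee_rot: [-179.9, 0.0, 87.0]
force: [-0.2, -0.1, -0.7]
gripper_width: 18.3
now [656.8  74.6 307.9] [-179.9    0.    87. ] t 35.6 w 18.3 F [-0.2 -0.1 -0.7]
rotvec(tool) [-0.001  0.     0.   ]  shift before rot: [-0.296  -0.0765  0.0031]  shift after rot: [-0.296  -0.0764  0.0029]
```

```bash
python3 -m jog '[[0.01,-0.037,-0.0096,0,0,0,0],[0.01,-0.037,-0.0096,0,0,0,0],[0.01,-0.037,-0.0096,0,0,0,0],[0.01,-0.037,-0.0096,0,0,0,0],[0.01,-0.037,-0.0096,0,0,0,0],[0.01,-0.037,-0.0096,0,0,0,0],[0.01,-0.037,-0.0096,0,0,0,0],[0.01,-0.037,-0.0096,0,0,0,0],[0.01,0,0,0.02,0,0,0],[0.01,0,0,0.022,0,0,0],[0.01,0,0,0,0,0,0],[0.01,0,0,0,0,0,0]]'
python3 -m jog '[[0.04,0,0,0,0,0,0],[0.05,0,0,0,0,0,0],[0.06,0,0,0,0,0,0],[0.06,0,0,0,0,0,0],[0.06,0,0,-0.02,0,0,0],[0.06,0,0,-0.05,0,0,0],[0.06,0,0,-0.05,0,0,0],[0.04,0,0,-0.05,0,0,0],[0.02,0,0,0,0,0,0],[0.0,0,0,0,0,0,0]]'
python3 -m jog '[[0,0.06,0,0,0,0,0],[0,0.06,0,0,0,0,0],[0,0.06,0,0,0,0,0],[0,0,0,0,0,0,0]]'
python3 - <<'E'
from h import *
plan(620,-420,435,87)
for c in("top","side"):
    f=vision.grab_frame(c)
    cv2.imwrite(f"pics/l_{c}.png",crop(f,*((340,480,170,290) if c=="top" else (0,560,0,420)),5 if c=="top" else 1.4))
    if c=="top":
        W=cloud(f); cv2.imwrite("pics/l_topfull.png",crop(f,0,560,0,420,1.4))
        m=(abs(W[...,0]-560)<34)&(abs(W[...,1]+217)<34); P=W[m&(np.hypot(W[...,0]-560,W[...,1]+217)<24)]; print("z in cup",np.percentile(P[:,2],[1,20,50,80,99]))
E
```

```text
time_s: 37.08
ee_pos: [565.3, -216.8, 266.3]
ee_rot: [-179.9, -0.0, 87.0]
force: [0.2, -0.7, -0.0]
gripper_width: 18.3
time_s: 38.33
ee_pos: [564.9, -216.8, 435.9]
ee_rot: [-179.9, -0.0, 87.0]
force: [-0.1, -0.8, -0.7]
gripper_width: 32.8
time_s: 38.83
ee_pos: [574.3, -33.6, 434.6]
ee_rot: [-179.8, -0.1, 87.3]
force: [-0.6, -0.9, 0.1]
gripper_width: 0.6
now [574.3 -33.6 434.6] [-1.798e+02 -1.000e-01  8.730e+01] t 38.8 w 0.6 F [-0.6 -0.9  0.1]
rotvec(tool) [-0.004 -0.001  0.006]  shift before rot: [-0.3838  0.0636 -0.0012]  shift after rot: [-0.3835  0.0658 -0.0004]
z in cup [25.70976903 38.60991096 47.31748112 56.29284381 68.06902351]
```

View pics/l_top.png

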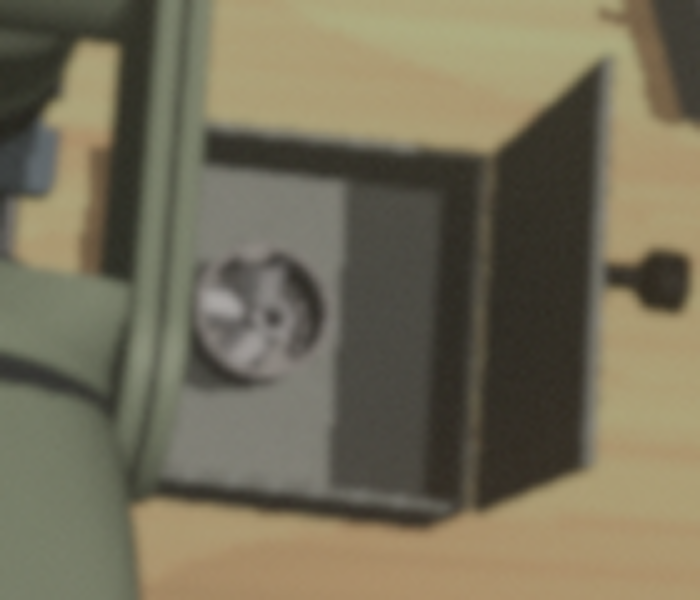

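View pics/l_side.png

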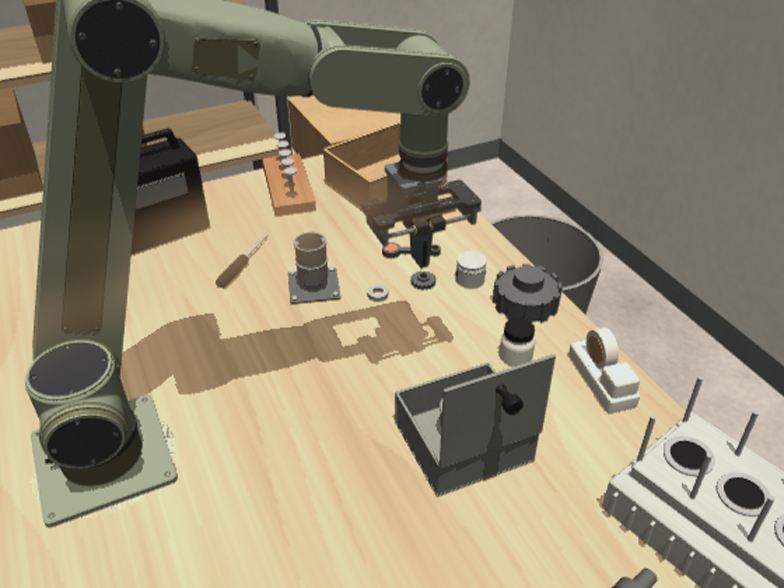

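View pics/l_topfull.png

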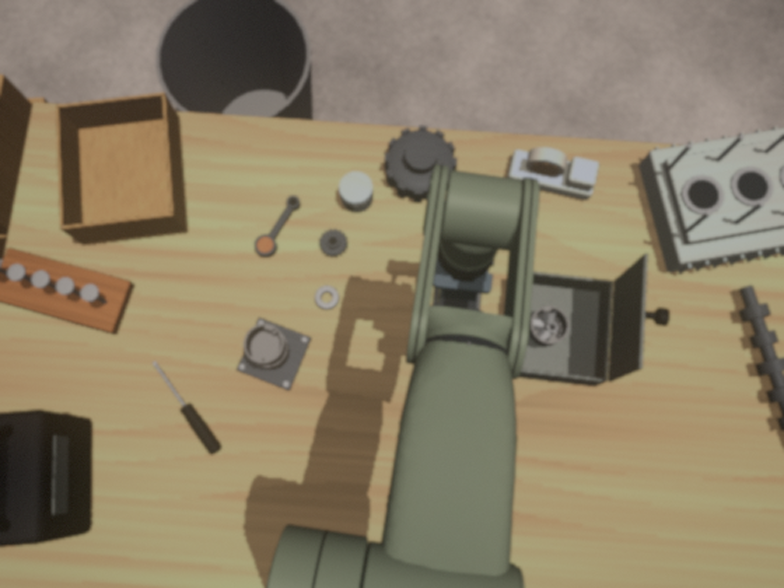

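```bash
python3 -m jog '[[0,0,0,-0.035,0,0,0],[0,0,0,-0.035,0,0,0],[0,0,0,0,0,0,0]]'
python3 - <<'E'
from h import *
plan(495.5,-396,500,87.2)
E
```

```text
time_s: 39.3
ee_pos: [574.7, -38.9, 508.7]
ee_rot: [179.7, 0.0, 86.9]
force: [-0.0, 0.0, -0.1]
gripper_width: 0.4
now [574.7 -38.9 508.7] [179.7   0.   86.9] t 39.3 w 0.4 F [-0.   0.  -0.1]
rotvec(tool) [ 0.005  0.001 -0.006]  shift before rot: [-0.3609 -0.0597  0.0087]  shift after rot: [-0.3605 -0.0617  0.0087]
```

```bash
python3 -m jog '[[0,-0.0361,-0.006,0,0,0,0],[0,-0.0361,-0.006,0,0,0,0],[0,-0.0361,-0.006,0,0,0,0],[0,-0.0361,-0.006,0,0,0,0],[0,-0.0361,-0.006,0,0,0,0],[0,-0.0361,-0.006,0,0,0,0],[0,-0.0361,-0.006,0,0,0,0],[0,-0.0361,-0.006,0,0,0,0],[0,-0.0361,-0.006,0,0,0,0],[0,-0.0361,-0.006,0,0,0,0],[0,0,0,0,0,0,0],[0,0,0,0,0,0,0]]'
python3 - <<'E'
from h import *
plan(495.5,-396,420,87.2)
for c in("top","side"):
    f=vision.grab_frame(c)
    cv2.imwrite(f"pics/m_{c}.png",crop(f,*((340,480,170,290) if c=="top" else (0,560,0,420)),5 if c=="top" else 1.4))
    if c=="top":
        im=f["color"]; W=cloud(f); np.set_printoptions(linewidth=200)
        print(np.round(W[218:252,374:404:1,2][::2,::2]).astype(int))
E
```

```text
time_s: 40.8
ee_pos: [495.5, -395.0, 505.1]
ee_rot: [-179.9, -0.1, 86.9]
force: [0.5, -0.1, -0.3]
gripper_width: 0.4
now [ 495.5 -395.   505.1] [-1.799e+02 -1.000e-01  8.690e+01] t 40.8 w 0.4 F [ 0.5 -0.1 -0.3]
rotvec(tool) [-0.002 -0.002 -0.004]  shift before rot: [-0.0012  0.0003  0.0851]  shift after rot: [-0.001   0.0001  0.0851]
[[                   7                    7                    8                    6                    2                    7                    7                    5                   73
                    74                   70                    8                    3                    2                    6]
 [                   3                    8                   10                    3                    4                    7                   69                   73                   69
  -9223372036854775808                   66                   66                   71                   70                    4]
 [                  10                    9                   10                    5                    6                  
[... 4036 characters left out ...]
 [                   5                    7                    9                    7                    5                    6                    8                    8                    1
                     7                    6                    1                    5                    5                    4]
 [                   7                   14                    9                    5                    6                    3                    3                    5                    6
                     9                    5                    8                    6                    8                    4]]<stdin>:8: RuntimeWarning: invalid value encountered in cast
```

View pics/m_top.png

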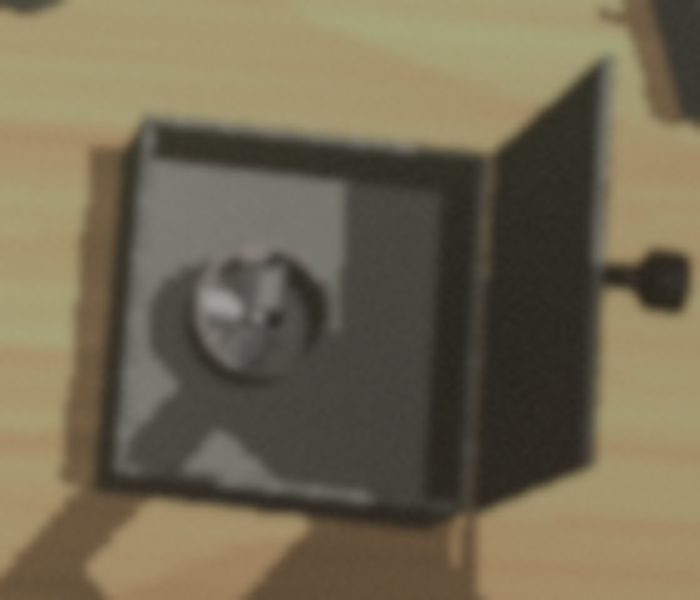

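View pics/m_side.png

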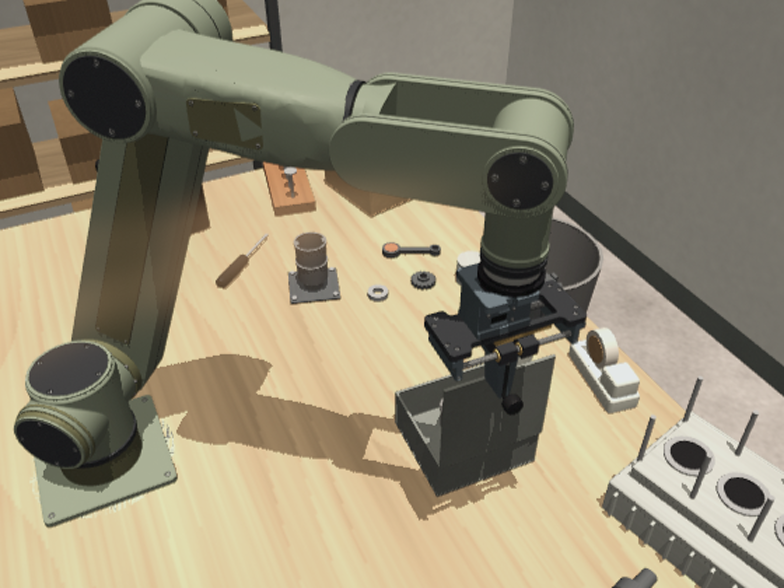

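```bash
python3 -m jog '[[0,0,0,0.03,0,0,0],[0,0,0,0.03,0,0,0],[0,0,0,0.025,0,0,0],[0,0.02,0,0,0,0,0],[0,0.02,0,0,0,0,0],[0,0,0,0,0,0,0],[0,0,0,0,0,0,0]]'
python3 - <<'E'
from h import *
plan(495.5,-396,420,87.2)
f=vision.grab_frame("side"); cv2.imwrite("pics/n.png",crop(f,260,420,180,360,3))
E
```

```text
time_s: 41.78
ee_pos: [498.1, -354.2, 422.9]
ee_rot: [179.9, 0.1, 87.1]
force: [0.4, -0.4, -0.4]
gripper_width: 0.4
now [ 498.1 -354.2  422.9] [1.799e+02 1.000e-01 8.710e+01] t 41.8 w 0.4 F [ 0.4 -0.4 -0.4]
rotvec(tool) [ 0.002  0.002 -0.002]  shift before rot: [-0.0419 -0.0005  0.003 ]  shift after rot: [-0.0419 -0.0006  0.0029]
```

View pics/n.png

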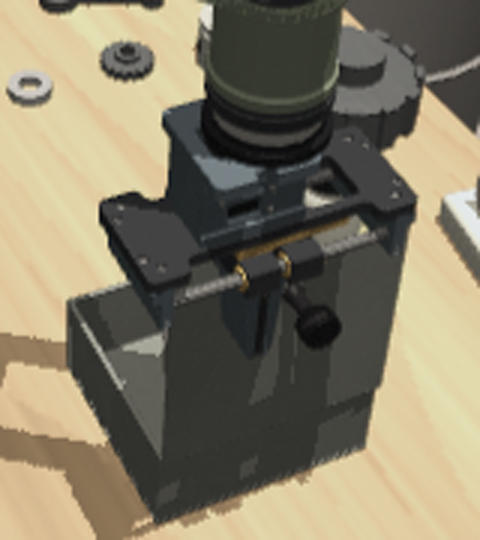

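```bash
python3 -m jog '[[0,0.008,0,0.001,0,0,0],[0,0.008,0,0.001,0,0,0],[0,0.013,0,0.001,0,0,0],[0,0.013,0,0.001,0,0,0],[0,0.013,0,0.0015,0,0,0],[0,0,0,0,0,0,0]]'
python3 -m jog '[[0,0.0125,0,0.004,0,0,0],[0,0.0125,0,0.0045,0,0,0],[0,0.012,0,0.005,0,0,0],[0,0,0,0,0,0,0]]'
python3 - <<'E'
from h import *
plan(495.5,-396,420,87.2)
f=vision.grab_frame("side"); cv2.imwrite("pics/o.png",crop(f,260,420,180,360,3))
E
```

```text
time_s: 42.58
ee_pos: [500.9, -298.3, 415.9]
ee_rot: [-180.0, -0.1, 87.1]
force: [-1.1, -0.1, 0.1]
gripper_width: 0.2
time_s: 43.08
ee_pos: [502.7, -261.5, 401.9]
ee_rot: [-179.9, -0.1, 87.1]
force: [-0.1, 0.3, 0.4]
gripper_width: 0.5
now [ 502.7 -261.5  401.9] [-1.799e+02 -1.000e-01  8.710e+01] t 43.1 w 0.5 F [-0.1  0.3  0.4]
rotvec(tool) [-0.001 -0.002 -0.002]  shift before rot: [-0.1347 -0.0004 -0.0183]  shift after rot: [-0.1347 -0.0006 -0.0181]
```

View pics/o.png

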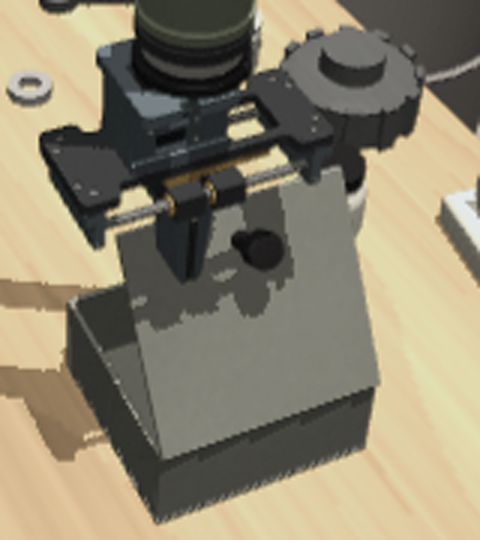

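```bash
python3 -m jog '[[0,0.011,0,0.007,0,0,0],[0,0.0105,0,0.0075,0,0,0],[0,0.0105,0,0.008,0,0,0],[0,0.0085,0,0.0095,0,0,0],[0,0.0085,0,0.01,0,0,0],[0,0.008,0,0.0105,0,0,0],[0,0,0,0,0,0,0]]'
python3 -m jog '[[0,0.006,0,0.0115,0,0,0],[0,0.005,0,0.012,0,0,0],[0,0.005,0,0.012,0,0,0],[0,0.003,0,0.012,0,0,0],[0,0.003,0,0.012,0,0,0],[0,0,0,0,0,0,0]]'
python3 - <<'E'
from h import *
plan(495.5,-396,275,87.2)
f=vision.grab_frame("side"); cv2.imwrite("pics/p.png",crop(f,260,420,180,360,3))
E
```

```text
time_s: 44.0
ee_pos: [505.4, -205.1, 348.8]
ee_rot: [-179.8, -0.1, 87.1]
force: [-0.3, 0.3, -0.1]
gripper_width: 0.4
time_s: 44.75
ee_pos: [506.4, -183.5, 289.3]
ee_rot: [-179.8, -0.1, 87.0]
force: [-0.2, -0.5, 0.6]
gripper_width: 0.6
now [ 506.4 -183.5  289.3] [-1.798e+02 -1.000e-01  8.700e+01] t 44.8 w 0.6 F [-0.2 -0.5  0.6]
rotvec(tool) [-0.003 -0.001 -0.003]  shift before rot: [-2.128e-01  1.000e-04  1.400e-02]  shift after rot: [-0.2128 -0.0005  0.0143]
```

View pics/p.png

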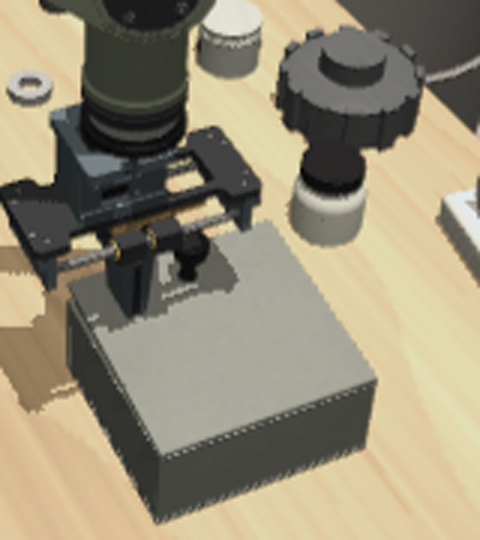

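Nearly shut; press the rest down gently, watching the force.

```bash
python3 -m jog '[[0,0,0,0.004,0,0,0],[0,0,0,0.004,0,0,0],[0,0,0,0.003,0,0,0],[0,0,0,0,0,0,0]]'
python3 -m jog '[[0,0,0,0.001,0,0,0],[0,0,0,0.001,0,0,0],[0,0,0,0,0,0,0]]'
```

```text
time_s: 45.3
ee_pos: [506.7, -183.9, 279.4]
ee_rot: [-180.0, -0.0, 87.0]
force: [1.0, -0.0, -0.4]
gripper_width: 0.8
time_s: 45.68
ee_pos: [506.8, -183.8, 277.6]
ee_rot: [-180.0, -0.0, 87.0]
force: [-0.0, -0.7, -0.2]
gripper_width: 0.4
```

```bash
python3 -m jog '[[0,0,0,0.001,0,0,0],[0,0,0,0.001,0,0,0],[0,0,0,0,0,0,0]]'
python3 -m jog '[[0,0,0,0.001,0,0,0],[0,0,0,0,0,0,0]]'
```

```text
time_s: 46.05
ee_pos: [506.9, -183.8, 275.6]
ee_rot: [180.0, -0.0, 87.0]
force: [1.4, 0.7, -0.0]
gripper_width: 0.2
time_s: 46.3
ee_pos: [506.8, -183.8, 275.5]
ee_rot: [180.0, 0.0, 87.0]
force: [-1.8, 0.8, 6.9]
gripper_width: 0.5
```

```bash
python3 -m jog '[[0,0,0,0.001,0,0,0],[0,0,0,0,0,0,0],[0,0,0,0,0,0,0]]'
python3 -m jog '[[0,0,0,-0.02,0,0,0],[0,0,0,-0.05,0,0,0],[0,0,0,-0.05,0,0,0],[0,0,0,0,0,0,0]]'
python3 -m jog '[[0,0.06,0,0,0,0,0],[0,0.06,0,0,0,0,0],[0,0.06,0,0,0,0,0],[0,0.06,0,0,0,0,0],[0,0.06,0,0,0,0,0],[0,0,0,0,0,0,0],[0,0,0,0,0,0,0]]'
python3 - <<'E'
from h import *
c0=np.array([558.5,-234.]);a=np.radians(-92.8);ex=np.array([np.cos(a),np.sin(a)]);ey=np.array([-np.sin(a),np.cos(a)])
for c in("top","side"):
    f=vision.grab_frame(c);W=cloud(f)
    u=-((W[...,:2]-c0)@ex)+85; v=(W[...,:2]-c0)@ey
    m=(u>10)&(u<165)&(abs(v)<80)&~((abs(v)<30)&(u>90))&(W[...,2]>60)&(W[...,2]<130); A=np.c_[u[m],np.ones(m.sum())]; s,b=np.linalg.lstsq(A,W[...,2][m],rcond=None)[0]; print(c,m.sum(),"angle",s,"z at hinge",b)
    cv2.imwrite(f"pics/q_{c}.png",crop(f,0,560,0,420,1.4))
E
```

```text
time_s: 46.68
ee_pos: [506.7, -183.7, 275.5]
ee_rot: [179.9, 0.0, 87.0]
force: [-3.6, 0.7, 12.7]
gripper_width: 0.6
time_s: 47.18
ee_pos: [507.6, -184.1, 397.8]
ee_rot: [179.5, 0.2, 87.0]
force: [0.4, -0.4, -0.3]
gripper_width: 0.8
time_s: 48.05
ee_pos: [522.2, 115.6, 392.5]
ee_rot: [-179.9, 0.1, 87.1]
force: [1.0, -0.3, -0.2]
gripper_width: 0.6
top 3403 angle -0.0008579685169182588 z at hinge 85.33754252883334
side 2960 angle -0.00019810228410263995 z at hinge 84.32772800839456
```

View pics/q_side.png

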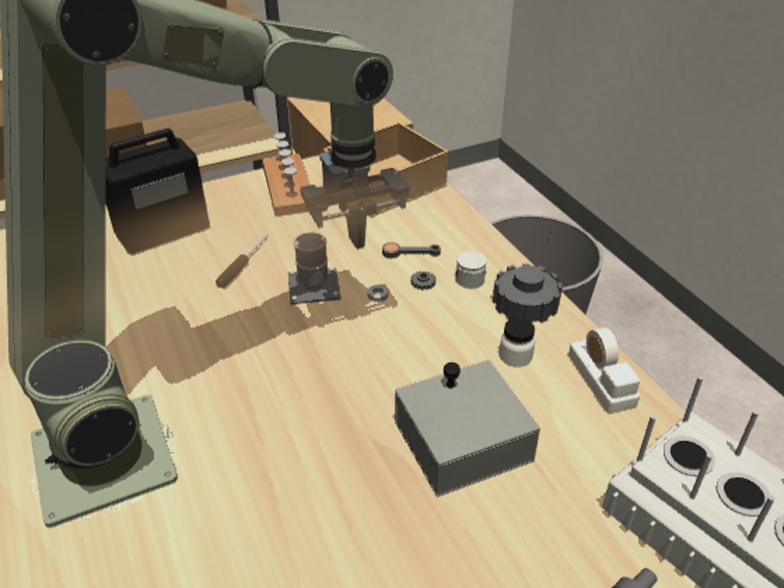

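View pics/q_top.png

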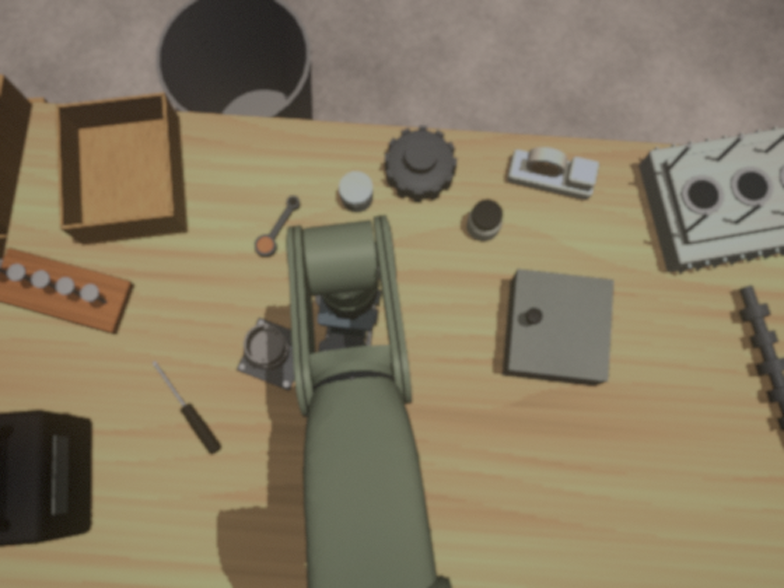

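Both pictures show the lid flat and level (side 450–540, 360–490; top 505–612, 272–382), the bench clear of nuts, and the bystanders in their places. The gripper hangs free.

```bash
python3 -c "
from workcell import ticket; print(ticket.job_done())"
```

```text
the job is handed in; nothing more can be done
None
```

I handed the job in at about 48 s of robot time. The cup with the nuts is in the case and the lid is shut; no verdict was reported.

- **Cup:** I turned the top cup 52° anticlockwise and lifted it clear, with about 4 N of pull at most. I then stood it on the case floor about 17 mm towards the robot's left of the centre. A top view afterwards showed it upright and where I expected it.
- **Nuts:** I found four on the bench in both cameras and dropped each into the cup. Afterwards the top view showed none left on the bench. The height map put everything in the cup below its rim. One nut leans near a tab, with its top at about 66 mm against the rim at 71 mm, so its centre should be well below the rim. I could not count the four nuts separately inside the cup.
- **Lid:** I pushed it shut until it met a firm stop at 12.7 N, at the height expected for fully closed. Depth readings from both cameras put its angle at under 0.001 rad.
- **Everything else:** The other parts look unmoved in the pictures, though I did not measure them again. The gripper is clear of everything.

No check failed. The only oddity was one nut gripped slightly off its flats (19.4 mm opening), and it still held until I dropped it.

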